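Turn battery cells code-up, load the scan dock and shut its door

ROBOT

A 6-joint arm with a two-finger parallel gripper is mounted at the origin on the work surface. World frame = base frame: x ahead of the robot, y to its left, z up, the work surface at z = 0. Lengths are in m, angles in rad, forces in N, time in s.
With the tool pointing down it reaches from about 0.35 to 0.85 m from the base axis. Payload 8.1 kg.
Tool frame: the origin (TCP) lies midway between the tips of the shut fingers; the grasp point (between the pads) lies 19 mm behind it; z points along the fingers, y is the direction in which the jaws open and shut (so a half turn about z gives the same grasp; the last joint's range is limited). The gripper opens to 85 mm and grips with 20 to 120 N. Pads are 22 mm wide; open, the fingers measure 114 mm over their backs; the gripper's body (76 mm by 85 mm) begins 54 mm behind the grasp point. The pads swing forward as they close: fully open they stand 13 mm farther back than shut.
Start: joints at [1.033, 0.13, 1.488, -0, 1.523, -0.085], TCP at [0.262, 0.54, 0.231] pointing down, gripper open.
Joint ranges: [-2.96, 2.96], [-0.89, 2.26], [0.02, 2.5], [-1.34, 4.48], [0, 2.73], [-2.66, 2.66]. Speed limits (rad/s): [2.39, 2.39, 2.79, 3.14, 3.14, 3.14].

INTERFACE

Orientations are given as a unit quaternion [x, y, z, w].
In Python, from rig import manip, read_camera, job, nets gives the robot as it stands.
- The arm moves only by the tool step_arm, never from a script. Its argument "series" is text: rows parted by semicolons, each of 5 numbers parted by spaces: the shift along the tool's x, y, z in cm, then the turn about the tool's z in degrees, then the opening, from -1 (shut) to 1 (fully open), so that 0 is half open. A call has exactly 10 rows; each row is the pose to reach, as a shift and turn from the pose commanded when the call began, along the tool's axes at that moment; what a row does not reach only later rows make up. A row lasts 1/12 s, in which the tool goes at most 41.7 mm and 7.16 degrees, less where a joint would pass 70% of its speed; a pose out of reach is approached as far as the arm can. A call with a gripper value outside its range is refused whole. The fingers move at their own pace and stop on an object; the grip force is fixed at half the most. Time passes only in rows, so rows that repeat a pose let the fingers close, or fill a call up. It gives the time, the measured TCP pose, the force and the opening at its end, in the units of the state.
- manip.observe(): the state, without advancing time (a new reading comes with each control period).
- read_camera(name): name is "side" or "top" or "wrist"; returns a dict with "frame" (400x640x3 uint8, red, green, blue), "fx", "fy", "cx", "cy" (pixels), "extrinsics" (4x4, takes a point from camera to world coordinates). Camera axes: x right, y up, looking along -z (the intrinsics and any distortion apply to the point x, -y, -z); pixel columns grow to the right and rows downward; lengths in m; the calibration is good to about 2 mm. A picture is of the moment at which its call begins. There is no depth.
- job.close_job(): hands the job in, once; it reports no verdict.
Trained networks look in the newest picture that a camera, given by its name, has taken for a name from the list of things; names that differ only in an ending like _2 or _b are one class to them, and where a whole thing is asked for, a point or a joint stands for the part that bears it (a point fixed in the world has none). Each returns a list of dicts, best first, with "confidence" (0 to 1); they miss things now and then, are a little off and sometimes report something else, mostly with a low value. They report only what shows in the picture. A call takes as long as a camera call. They do not tell look-alikes from the thing itself.
- nets.search_frame(name, camera): "centre" ([row, column] in pixels, amid what is visible of it).
- nets.mark_of(name, camera): "centre" ([row, column] in pixels: a listed point, or the origin of a listed thing).
The state is a dict: "time_s": time; "joint_positions": joint angles; "qvel": joint speeds; "joint_efforts": joint torques, N m; "position": TCP position; "ee_rot": TCP orientation; "wrist_force": force on the tool from outside, world axes, zero at the start; "wrist_torque": the same for the moment, N m; "opening": finger opening in m.
Only numpy, scipy, OpenCV 4.12 (cv2) and the standard library are available. Lean on these libraries where they do the work, as an engineer would, in place of code of your own. Each camera call takes 0.05 s, during which the arm holds its last target.

TASK

First roll every cylindrical cell on the rubber mat until its code strip faces straight up, and leave them all lying on the mat like that together. Then pull the scan dock's front door down, lay each cell lengthways in the middle of a saddle of its own with the strip still facing up, and push the door fully shut again. Do not disturb the multimeter or the copper busbar.

Things in the scene. Friction and masses are not known exactly. Their poses are not given: they have to be found in the camera images.
- cell1: Blue cylindrical battery cell (up to four alike, some absent): 34 mm diameter, 125 mm long, 0.2 to 0.35 kg, both ends alike. Origin at its very centre, 21 mm above the bench on the mat. Own x runs along it; own z points from the centre to the middle of its white code strip with black bars (85 x 18 mm, along one side). Starts on the mat roughly along world y, strip 65 to 110 deg aside.
- cell2: Blue cylindrical battery cell (up to four alike, some absent): 34 mm diameter, 125 mm long, 0.2 to 0.35 kg, both ends alike. Origin at its very centre, 21 mm above the bench on the mat. Own x runs along it; own z points from the centre to the middle of its white code strip with black bars (85 x 18 mm, along one side). Starts on the mat roughly along world y, strip 65 to 110 deg aside.
- cell3: Blue cylindrical battery cell (up to four alike, some absent): 34 mm diameter, 125 mm long, 0.2 to 0.35 kg, both ends alike. Origin at its very centre, 21 mm above the bench on the mat. Own x runs along it; own z points from the centre to the middle of its white code strip with black bars (85 x 18 mm, along one side). Starts on the mat roughly along world y, strip 65 to 110 deg aside.
- cell4: Blue cylindrical battery cell (up to four alike, some absent): 34 mm diameter, 125 mm long, 0.2 to 0.35 kg, both ends alike. Origin at its very centre, 21 mm above the bench on the mat. Own x runs along it; own z points from the centre to the middle of its white code strip with black bars (85 x 18 mm, along one side). Starts on the mat roughly along world y, strip 65 to 110 deg aside.
- tray: Fixed pan 346 mm (x) by 366 mm (y), left or right of the dock: black rubber mat, surface 4 mm above the bench, aluminium rim 6 mm wide, 14 mm high above the bench. Origin on the bench under its centre. Cells start about 150 mm apart in x, 160 in y. A cell stroked on top by a lightly pressed fingertip rolls without slip: it advances 17 mm per radian, the fingertip twice that; it soon stops.
- dock: Grey dock, 168 mm deep (x), 306 wide (y). Origin on the bench under its front door's hinge line; x points from door to back, y left, z up. Floor 30 mm above the bench; side and back walls 80 high, inner faces at y = +-145, x = 158; front sill 60 high, its back at x = 14. Four saddles 64 mm apart: rail pairs along x, 130 long, 12 high, 4 wide, 22 apart; a cell centres itself on their inner edges.
- saddle0 (a point): Saddle 0 of the dock (right, y = -96 mm in its frame): where a seated cell's centre lies, 86 mm behind the hinge, 55 mm above the bench. Axes as the dock's; the cell lies along x. Any cell, any saddle. The shut door's lip covers its front end: load with the door down. Between and beside saddles stand posts 16 mm wide, 14 long, their tops 75 mm above the bench, 50 mm before and behind this point.
- saddle1 (a point): Saddle 1 of the dock (y = -32 mm in its frame): where a seated cell's centre lies, 86 mm behind the hinge, 55 mm above the bench. Axes as the dock's; the cell lies along x. Any cell, any saddle. The shut door's lip covers its front end: load with the door down. Between and beside saddles stand posts 16 mm wide, 14 long, their tops 75 mm above the bench, 50 mm before and behind this point.
- saddle2 (a point): Saddle 2 of the dock (y = +32 mm in its frame): where a seated cell's centre lies, 86 mm behind the hinge, 55 mm above the bench. Axes as the dock's; the cell lies along x. Any cell, any saddle. The shut door's lip covers its front end: load with the door down. Between and beside saddles stand posts 16 mm wide, 14 long, their tops 75 mm above the bench, 50 mm before and behind this point.
- saddle3 (a point): Saddle 3 of the dock (left, y = +96 mm in its frame): where a seated cell's centre lies, 86 mm behind the hinge, 55 mm above the bench. Axes as the dock's; the cell lies along x. Any cell, any saddle. The shut door's lip covers its front end: load with the door down. Between and beside saddles stand posts 16 mm wide, 14 long, their tops 75 mm above the bench, 50 mm before and behind this point.
- dock_door (a joint): Angle of the dock's bottom-hinged front door: 0 = upright, shut; 1.2 = down towards the robot (stop). A stiff hinge (0.4 N m) holds it where it is left. Starts at 0 to 0.2. Grey panel 284 mm wide, 85 high, 10 thick (its top 120 mm above the bench when shut), with a lip 12 mm thick along its top reaching 35 mm into the dock when shut.
- door_bar (a point): Middle of the door's steel bar handle: round bar 10 mm thick, 110 mm long between two posts, along the dock's y, 45 mm beyond the door's top edge, 130 mm from the hinge line (165 mm above the bench when shut, 82 mm when down). It can be caged or pinched from above, fingers on its front and back sides. Its axes turn with the door.
- door_hinge (a point): Middle of the door's hinge line, 35 mm above the bench; the line runs along the dock's y.
- multimeter: Bystander: orange multimeter 90 x 180 x 43 mm lying at the left of the work. Origin under its centre.
- busbar: Bystander: flat copper bar 30 x 150 x 8 mm lying at the right of the work. Origin under its centre.
Things that resemble listed ones, but are neither listed nor needed, are in the scene too. What is shaped like the cell3 but green or yellow is not meant.

How it is judged:
On the way, in this order (a step that is already met when the one before it is completed fails the run):
1. every cell lies on the mat, let go and still, with its code strip facing up (angle between each of cell1, cell2, cell3, cell4's own z axis and vertical below 0.4 rad and z of each of cell1, cell2, cell3, cell4 in the frame of tray below 0.027 m and x of cell1 in the frame of tray between -0.175 and 0.175 m and y of cell1 in the frame of tray between -0.185 and 0.185 m and linear speed of each of cell1, cell2, cell3, cell4 below 0.02 m/s and contact force between each of cell1, cell2, cell3, cell4 and the fingers below 0.05 N and x of cell2 in the frame of tray between -0.175 and 0.175 m and y of cell2 in the frame of tray between -0.185 and 0.185 m and x of cell3 in the frame of tray between -0.175 and 0.175 m and y of cell3 in the frame of tray between -0.185 and 0.185 m and x of cell4 in the frame of tray between -0.175 and 0.175 m and y of cell4 in the frame of tray between -0.185 and 0.185 m), for 0.2 s.
2. the door is down and every cell lies in a saddle with its strip up (value of joint dock_door above 1.05 rad and angle between each of cell1, cell2, cell3, cell4's own z axis and vertical below 0.4 rad and ((x of cell1 in the frame of saddle0 between -0.013 and 0.013 m and y of cell1 in the frame of saddle0 between -0.006 and 0.006 m and z of cell1 in the frame of saddle0 between -0.005 and 0.005 m) or (x of cell1 in the frame of saddle1 between -0.013 and 0.013 m and y of cell1 in the frame of saddle1 between -0.006 and 0.006 m and z of cell1 in the frame of saddle1 between -0.005 and 0.005 m) or (x of cell1 in the frame of saddle2 between -0.013 and 0.013 m and y of cell1 in the frame of saddle2 between -0.006 and 0.006 m and z of cell1 in the frame of saddle2 between -0.005 and 0.005 m) or (x of cell1 in the frame of saddle3 between -0.013 and 0.013 m and y of cell1 in the frame of saddle3 between -0.006 and 0.006 m and z of cell1 in the frame of saddle3 between -0.005 and 0.005 m)) and angle between the x axis of each of cell1, cell2, cell3, cell4 and the x axis of dock, either way round below 0.1 rad and ((x of cell2 in the frame of saddle0 between -0.013 and 0.013 m and y of cell2 in the frame of saddle0 between -0.006 and 0.006 m and z of cell2 in the frame of saddle0 between -0.005 and 0.005 m) or (x of cell2 in the frame of saddle1 between -0.013 and 0.013 m and y of cell2 in the frame of saddle1 between -0.006 and 0.006 m and z of cell2 in the frame of saddle1 between -0.005 and 0.005 m) or (x of cell2 in the frame of saddle2 between -0.013 and 0.013 m and y of cell2 in the frame of saddle2 between -0.006 and 0.006 m and z of cell2 in the frame of saddle2 between -0.005 and 0.005 m) or (x of cell2 in the frame of saddle3 between -0.013 and 0.013 m and y of cell2 in the frame of saddle3 between -0.006 and 0.006 m and z of cell2 in the frame of saddle3 between -0.005 and 0.005 m)) and ((x of cell3 in the frame of saddle0 between -0.013 and 0.013 m and y of cell3 in the frame of saddle0 between -0.006 and 0.006 m and z of cell3 in the frame of saddle0 between -0.005 and 0.005 m) or (x of cell3 in the frame of saddle1 between -0.013 and 0.013 m and y of cell3 in the frame of saddle1 between -0.006 and 0.006 m and z of cell3 in the frame of saddle1 between -0.005 and 0.005 m) or (x of cell3 in the frame of saddle2 between -0.013 and 0.013 m and y of cell3 in the frame of saddle2 between -0.006 and 0.006 m and z of cell3 in the frame of saddle2 between -0.005 and 0.005 m) or (x of cell3 in the frame of saddle3 between -0.013 and 0.013 m and y of cell3 in the frame of saddle3 between -0.006 and 0.006 m and z of cell3 in the frame of saddle3 between -0.005 and 0.005 m)) and ((x of cell4 in the frame of saddle0 between -0.013 and 0.013 m and y of cell4 in the frame of saddle0 between -0.006 and 0.006 m and z of cell4 in the frame of saddle0 between -0.005 and 0.005 m) or (x of cell4 in the frame of saddle1 between -0.013 and 0.013 m and y of cell4 in the frame of saddle1 between -0.006 and 0.006 m and z of cell4 in the frame of saddle1 between -0.005 and 0.005 m) or (x of cell4 in the frame of saddle2 between -0.013 and 0.013 m and y of cell4 in the frame of saddle2 between -0.006 and 0.006 m and z of cell4 in the frame of saddle2 between -0.005 and 0.005 m) or (x of cell4 in the frame of saddle3 between -0.013 and 0.013 m and y of cell4 in the frame of saddle3 between -0.006 and 0.006 m and z of cell4 in the frame of saddle3 between -0.005 and 0.005 m))), for 0.2 s.
At the end, for the whole second after the job is handed in: The door is shut (within 0.06 rad); every cell present rests in a saddle (its centre within 13 mm lengthways, 6 mm sideways and 5 mm in height of the saddle's point, its length within 0.1 rad of the dock's x) with its code strip within 0.4 rad of straight up (value of joint dock_door below 0.06 rad and angle between each of cell1, cell2, cell3, cell4's own z axis and vertical below 0.4 rad and ((x of cell1 in the frame of saddle0 between -0.013 and 0.013 m and y of cell1 in the frame of saddle0 between -0.006 and 0.006 m and z of cell1 in the frame of saddle0 between -0.005 and 0.005 m) or (x of cell1 in the frame of saddle1 between -0.013 and 0.013 m and y of cell1 in the frame of saddle1 between -0.006 and 0.006 m and z of cell1 in the frame of saddle1 between -0.005 and 0.005 m) or (x of cell1 in the frame of saddle2 between -0.013 and 0.013 m and y of cell1 in the frame of saddle2 between -0.006 and 0.006 m and z of cell1 in the frame of saddle2 between -0.005 and 0.005 m) or (x of cell1 in the frame of saddle3 between -0.013 and 0.013 m and y of cell1 in the frame of saddle3 between -0.006 and 0.006 m and z of cell1 in the frame of saddle3 between -0.005 and 0.005 m)) and angle between the x axis of each of cell1, cell2, cell3, cell4 and the x axis of dock, either way round below 0.1 rad and linear speed of each of cell1, cell2, cell3, cell4 below 0.02 m/s and ((x of cell2 in the frame of saddle0 between -0.013 and 0.013 m and y of cell2 in the frame of saddle0 between -0.006 and 0.006 m and z of cell2 in the frame of saddle0 between -0.005 and 0.005 m) or (x of cell2 in the frame of saddle1 between -0.013 and 0.013 m and y of cell2 in the frame of saddle1 between -0.006 and 0.006 m and z of cell2 in the frame of saddle1 between -0.005 and 0.005 m) or (x of cell2 in the frame of saddle2 between -0.013 and 0.013 m and y of cell2 in the frame of saddle2 between -0.006 and 0.006 m and z of cell2 in the frame of saddle2 between -0.005 and 0.005 m) or (x of cell2 in the frame of saddle3 between -0.013 and 0.013 m and y of cell2 in the frame of saddle3 between -0.006 and 0.006 m and z of cell2 in the frame of saddle3 between -0.005 and 0.005 m)) and ((x of cell3 in the frame of saddle0 between -0.013 and 0.013 m and y of cell3 in the frame of saddle0 between -0.006 and 0.006 m and z of cell3 in the frame of saddle0 between -0.005 and 0.005 m) or (x of cell3 in the frame of saddle1 between -0.013 and 0.013 m and y of cell3 in the frame of saddle1 between -0.006 and 0.006 m and z of cell3 in the frame of saddle1 between -0.005 and 0.005 m) or (x of cell3 in the frame of saddle2 between -0.013 and 0.013 m and y of cell3 in the frame of saddle2 between -0.006 and 0.006 m and z of cell3 in the frame of saddle2 between -0.005 and 0.005 m) or (x of cell3 in the frame of saddle3 between -0.013 and 0.013 m and y of cell3 in the frame of saddle3 between -0.006 and 0.006 m and z of cell3 in the frame of saddle3 between -0.005 and 0.005 m)) and ((x of cell4 in the frame of saddle0 between -0.013 and 0.013 m and y of cell4 in the frame of saddle0 between -0.006 and 0.006 m and z of cell4 in the frame of saddle0 between -0.005 and 0.005 m) or (x of cell4 in the frame of saddle1 between -0.013 and 0.013 m and y of cell4 in the frame of saddle1 between -0.006 and 0.006 m and z of cell4 in the frame of saddle1 between -0.005 and 0.005 m) or (x of cell4 in the frame of saddle2 between -0.013 and 0.013 m and y of cell4 in the frame of saddle2 between -0.006 and 0.006 m and z of cell4 in the frame of saddle2 between -0.005 and 0.005 m) or (x of cell4 in the frame of saddle3 between -0.013 and 0.013 m and y of cell4 in the frame of saddle3 between -0.006 and 0.006 m and z of cell4 in the frame of saddle3 between -0.005 and 0.005 m))); the robot touches nothing.
It fails at once if the multimeter is moved more than 30 mm (distance of multimeter from where it was at the start of the episode above 0.03 m).
It fails at once if the busbar is moved more than 30 mm (distance of busbar from where it was at the start of the episode above 0.03 m).
Of cell1, cell2, cell3, cell4 only 3 to 4 are there at a start; the rules pass over those that are not, and their reading is None.
At some moment in a run one of cell1, cell2, cell3, cell4 may be knocked a few centimetres aside while the robot is not near it.
Once in a run the grip may slacken for a moment while it holds something.
It also fails if it takes over 210 s, if anything falls off the work surface, if the arm or the gripper's body presses on something with over 40 N, if the wrist force passes 120 N, or if a joint passes its speed limit or range.

## Working session

There is one attempt and no reset: what is moved stays moved. The work goes in short steps, Python scripts to look and compute and a tool call to move; the robot and the scene stay as the last step left them, time stands still between calls to the robot, and variables do not carry over. Pictures are saved under pics/ and viewed, and the job is handed in when it is done.

Besides the shell and the picture viewer there is one more tool, called after "Call:" by a JSON object that holds its "method" and its "body", one argument or row to a line. step_arm: Moves the arm, as the interface text tells. Its arguments: {"type":"object","properties":{"series":{"type":"string"}},"required":["series"]}

```bash
ls; mkdir -p pics; python3 - <<'E'
from rig import manip, read_camera, job, nets
import cv2,numpy as np
for n in ["top","side","wrist"]:
    c=read_camera(n); cv2.imwrite(f"pics/a_{n}.png",c["frame"][:,:,::-1])
    print(n,{k:c[k] for k in c if k!="frame"})
print(manip.observe())
for nm in ["cell1","tray","dock","door_bar","door_hinge","saddle0","saddle3","multimeter","busbar"]:
    for cam in ["top","side"]:
        print(nm,cam,[(np.round(d["centre"],1).tolist(),round(d["confidence"],2)) for d in nets.mark_of(nm,cam)])
E
```

```text
pics
top {'fx': 399.6081848306802, 'fy': 399.6081848306802, 'cx': 317.1431830991708, 'cy': 197.8003955426645, 'extrinsics': array([[-0.00300716,  0.99533382, -0.09644455,  0.40026207],
       [-0.9999587 , -0.00382023, -0.00824691,  0.01298301],
       [-0.00857687,  0.09641577,  0.99530419,  1.22760851],
       [ 0.        ,  0.        ,  0.        ,  1.        ]])}
side {'fx': 493.0154249015667, 'fy': 493.0154249015667, 'cx': 325.4149265819414, 'cy': 194.28115240652141, 'extrinsics': array([[ 0.98117216,  0.14053092, -0.13248492,  0.32614164],
       [-0.19215082,  0.64112298, -0.74299353, -1.12705869],
       [-0.01947444,  0.75446165,  0.65605515,  1.11121831],
       [ 0.        ,  0.        ,  0.        ,  1.        ]])}
wrist {'fx': 340.5670462820907, 'fy': 340.5670462820907, 'cx': 320.4395285575814, 'cy': 201.84592875605705, 'extrinsics': array([[ 0.43940314, -0.85347082, -0.28020071,  0.19105306],
       [ 0.89828773,  0.41678116,  0.13918555,  0.57454026],
       [-0.00200843, -0.31285943,  0.94979732,  0.37256445],
       [ 0.        ,  0.        ,  0.        ,  1.        
[... 1337 characters left out ...]
 0.71)]
door_hinge top [([198.1, 396.1], 0.91)]
door_hinge side [([262.0, 336.8], 0.66)]
saddle0 top [([161.6, 386.4], 0.85), ([166.7, 362.2], 0.76), ([168.3, 430.0], 0.7), ([166.8, 408.2], 0.55)]
saddle0 side [([262.1, 364.2], 0.98), ([282.9, 373.6], 0.8), ([230.0, 358.0], 0.79), ([250.9, 361.9], 0.61)]
saddle3 top [([161.6, 386.4], 0.85), ([166.7, 362.2], 0.76), ([168.3, 430.0], 0.7), ([166.8, 408.2], 0.55)]
saddle3 side [([262.1, 364.2], 0.98), ([282.9, 373.6], 0.8), ([230.0, 358.0], 0.79), ([250.9, 361.9], 0.61)]
multimeter top [([197.2, 167.6], 0.69), ([170.6, 227.1], 0.66)]
multimeter side [([137.2, 298.9], 0.97)]
busbar top [([199.9, 469.5], 0.74)]
busbar side [([341.5, 358.2], 0.93)]
```

View pics/a_top.png

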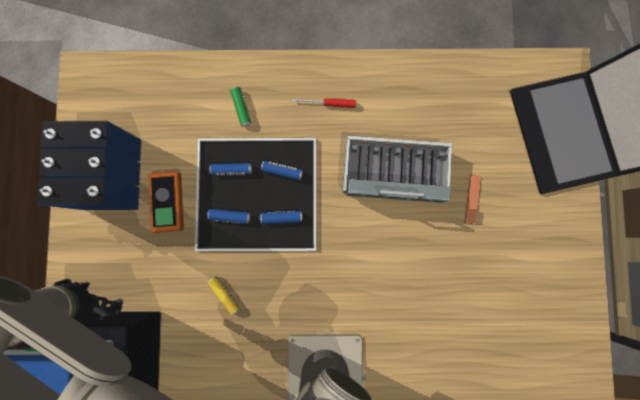

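View pics/a_side.png

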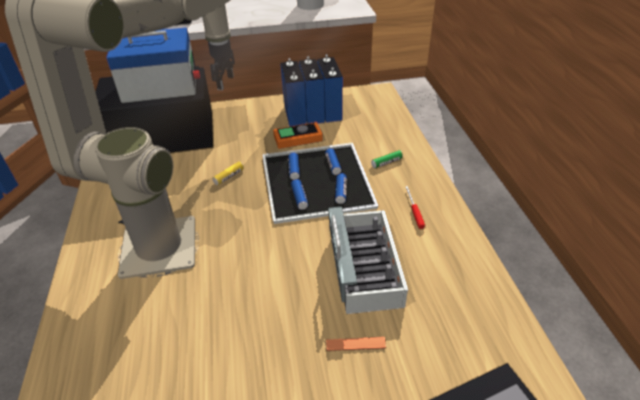

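View pics/a_wrist.png

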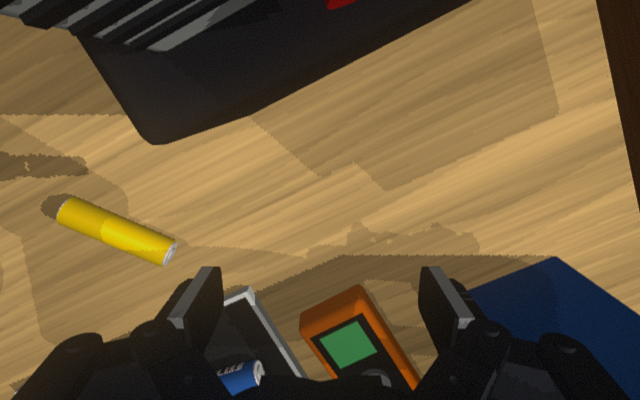

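```bash
cat > h.py <<'E'
from rig import manip, read_camera, job, nets
import cv2,numpy as np
from scipy.spatial.transform import Rotation as R
def proj(c,P):
    E=np.linalg.inv(c["extrinsics"]); p=E[:3,:3]@np.asarray(P,float)+E[:3,3]
    return c["cx"]+c["fx"]*p[0]/-p[2], c["cy"]-c["fy"]*p[1]/-p[2]   # col,row
def unproj(c,row,col,z):
    E=c["extrinsics"]; d=E[:3,:3]@np.array([(col-c["cx"])/c["fx"],-(row-c["cy"])/c["fy"],-1.])
    o=E[:3,3]; return o+d*(z-o[2])/d[2]
def save(name,c,box=None,s=1):
    im=c["frame"][:,:,::-1]
    if box: r0,r1,c0,c1=box; im=im[r0:r1,c0:c1]
    if s!=1: im=cv2.resize(im,None,fx=s,fy=s,interpolation=cv2.INTER_CUBIC)
    cv2.imwrite(f"pics/{name}.png",im)
def cells(c):
    """blue-blob segmentation -> centre line"""
    pass
def st():
    s=manip.observe(); rot=R.from_quat(s["ee_rot"]).as_matrix()
    print("t",s["time_s"],"pos",s["position"].round(4),"yaw tool x",rot[:,0].round(3),"y",rot[:,1].round(3),"f",s["wrist_force"].round(1),"op",round(s["opening"],4),"j",s["joint_positions"].round(2))
    return s,rot
E
python3 - <<'E'
from h import *
c=read_camera("top"); save("b_top",c,(130,260,190,325),5); save("b_dock",c,(120,230,330,490),5)
s=read_camera("side"); save("b_side",s,(140,225,255,385),6)
for r,cc in [(214.6,226.5),(218.5,282),(167.5,228.3),(167.9,282.6)]: print("cell",unproj(c,r,cc,.021).round(3))
print("tray",unproj(c,195.6,255.7,0).round(3)); print("dock",unproj(c,199.4,390.3,0).round(3))
print("hinge",unproj(c,198.1,396.1,0.035).round(3),unproj(s,262,336.8,.035).round(3))
print("bar",unproj(c,195.8,401.7,0.165).round(3),unproj(s,233.2,338.1,.165).round(3))
for r,cc in [(161.6,386.4),(166.7,362.2),(168.3,430),(166.8,408.2)]: print("sad",unproj(c,r,cc,.055).round(3))
for r,cc in [(262.1,364.2),(282.9,373.6),(230,358),(250.9,361.9)]: print("sad s",unproj(s,r,cc,.055).round(3))
E
```

```text
cell [0.467 0.298 0.021]
cell [0.455 0.129 0.021]
cell [0.611 0.295 0.021]
cell [0.609 0.128 0.021]
tray [0.527 0.213 0.   ]
dock [ 0.513 -0.202  0.   ]
hinge [ 0.514 -0.213  0.035] [ 0.518 -0.206  0.035]
bar [ 0.508 -0.204  0.165] [ 0.52  -0.219  0.165]
sad [ 0.621 -0.183  0.055]
sad [ 0.606 -0.111  0.055]
sad [ 0.6   -0.312  0.055]
sad [ 0.605 -0.248  0.055]
sad s [ 0.59  -0.24   0.055]
sad s [ 0.596 -0.317  0.055]
sad s [ 0.604 -0.113  0.055]
sad s [ 0.594 -0.197  0.055]
```

View pics/b_top.png

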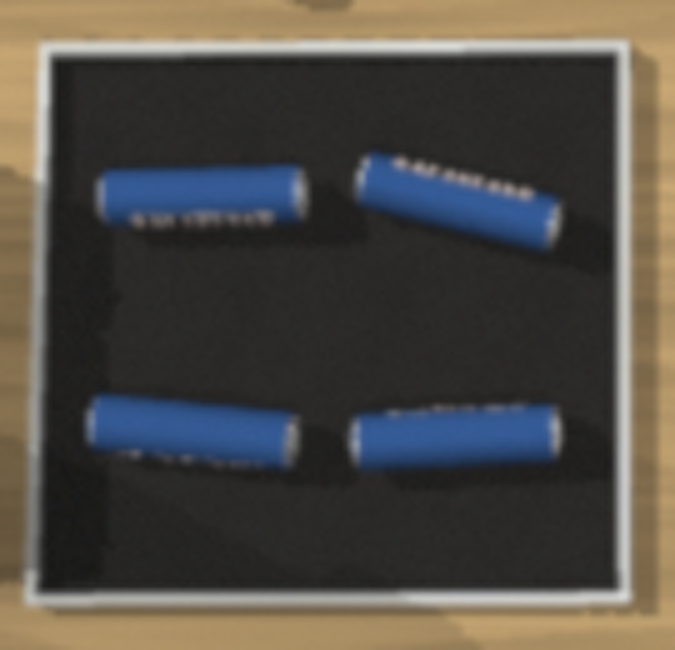

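View pics/b_dock.png

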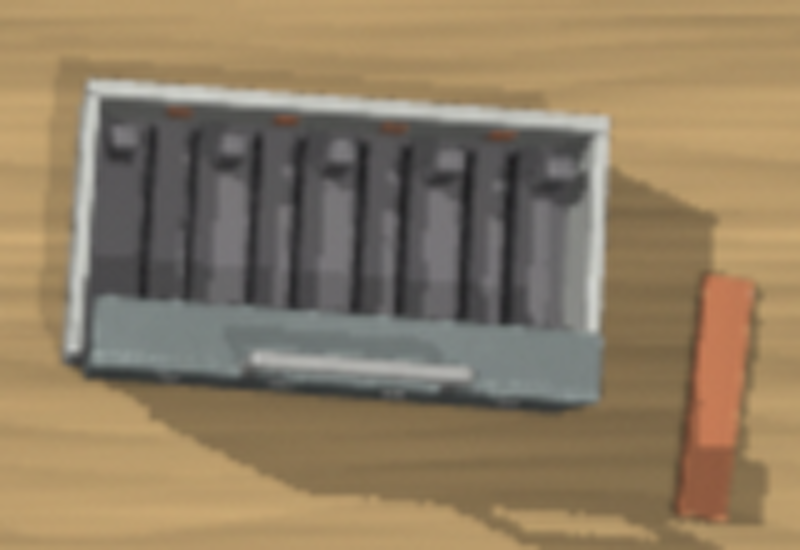

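View pics/b_side.png

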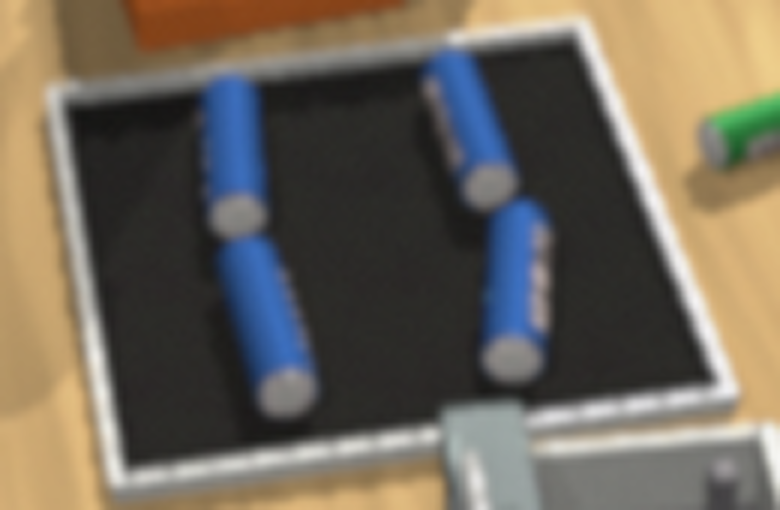

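```bash
cat >> h.py <<'E'
def goto(P,yaw_deg=None):
    """print shift (cm) in tool axes and turn (deg) to world TCP P, tool-x yaw"""
    s,rot=st(); d=rot.T@(np.asarray(P)-s["position"])*100
    y0=np.degrees(np.arctan2(rot[1,0],rot[0,0])); 
    t=0 if yaw_deg is None else -(((yaw_deg-y0)+180)%360-180)
    print("yaw0",y0.round(2),"shift cm",d.round(2),"dist",np.linalg.norm(d).round(2),"turn",round(t,1))
E
python3 -c "
from h import *
goto((.53,.22,.38),90)"
```

```text
t 1.15 pos [0.2625 0.5396 0.2313] yaw tool x [-0.899  0.438  0.   ] y [ 0.438  0.899 -0.   ] f [ 0.  -0.5  0.2] op 0.0853 j [ 1.03  0.13  1.49  0.    1.52 -0.09]
yaw0 154.05 shift cm [-38.04 -17.03 -14.87] dist 44.25 turn 64.1
```

Call:
{"method": "step_arm", "body": {
  "series": "-2 -1 -2 5 -1;-6 -3 -4 12 -1;-10 -4.5 -6 19 -1;-14 -6.3 -8 26 -1;-18 -8 -10 33 -1;-22 -9.8 -12 40 -1;-26 -11.6 -13 47 -1;-30 -13.4 -14 54 -1;-34 -15.2 -14.5 61 -1;-38 -17 -14.9 64 -1"
}}

```text
time_s: 1.98
position: [0.5038, 0.2514, 0.376]
ee_rot: [0.709, 0.705, 0.001, 0.0]
wrist_force: [0.0, 0.7, -0.3]
opening: -0.0002
```

```bash
python3 - <<'E'
from h import *
read_camera("wrist");read_camera("wrist")
c=read_camera("wrist"); save("c_wrist",c); st()
for d in nets.mark_of("cell1","wrist"): print(np.round(d["centre"],1),round(d["confidence"],2),unproj(c,*d["centre"],.021).round(4))
E
```

```text
t 2.1333 pos [0.5044 0.2505 0.3749] yaw tool x [ 0.004  1.    -0.   ] y [ 1.    -0.004  0.001] f [-0.3  0.7 -0.8] op 0.0 j [ 0.37  0.02  1.35 -0.    1.78  0.37]
[220.8 382.5] 0.96 [0.6039 0.1321 0.021 ]
[226.9 289. ] 0.95 [0.4572 0.1234 0.021 ]
[118.1 289.3] 0.65 [0.4641 0.2901 0.021 ]
[112.  124.4] 0.61 [0.2319 0.3008 0.021 ]
[134.4 523.3] 0.57 [0.801  0.2638 0.021 ]
```

View pics/c_wrist.png

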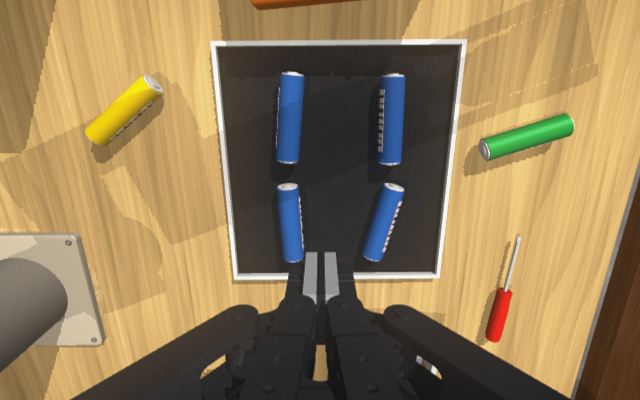

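```bash
cat >> h.py <<'E'
from scipy.optimize import minimize
def hull_px(c,x,y,yaw,z=.021,L=.125,r=.017,S=1):
    u=np.array([np.cos(yaw),np.sin(yaw),0]);n=np.array([-np.sin(yaw),np.cos(yaw),0]);a=np.linspace(0,2*np.pi,40)
    P=np.concatenate([np.array([x,y,z])+s*L/2*u+r*(np.cos(a)[:,None]*n+np.sin(a)[:,None]*np.array([0,0,1])) for s in(-1,1)])
    px=np.array([proj(c,p) for p in P]); return cv2.convexHull(px.astype(np.float32))[:,0]
def fitcell(c,x,y,yaw,z=.021,bright=70):
    f=c["frame"].astype(np.float32); u0,v0=proj(c,(x,y,z)); w=75
    c0,r0=max(int(u0-w),0),max(int(v0-w),0); im=f[r0:r0+2*w,c0:c0+2*w]
    b=(im[:,:,2]-im[:,:,0]>35)
    if bright: b|=(im.min(2)>bright)
    S=4; up=cv2.resize(b.astype(np.float32),None,fx=S,fy=S,interpolation=cv2.INTER_LINEAR)
    h0=hull_px(c,x,y,yaw,z); m0=np.zeros(up.shape,np.uint8)
    cv2.fillPoly(m0,[np.int32((h0-[c0,r0]+.5)*S)],1); m0=cv2.dilate(m0,np.ones((S*12+1,)*2,np.uint8))
    up=up*m0
    up=(up>.5).astype(np.float32)
    up=cv2.morphologyEx(up,cv2.MORPH_CLOSE,np.ones((13,13)))
    nl,lab,stt,_=cv2.connectedComponentsWithStats(up.astype(np.uint8)); k=1+np.argmax(stt[1:,4]); up=(lab==k).astype(np.float32)
    def cost(p):
        m=np.zeros(up.shape,np.uint8); h=hull_px(c,p[0]/100,p[1]/100,p[2],z)
        cv2.fillPoly(m,[np.int32(np.round((h-[c0,r0]+.5)*S*16))],1,shift=4)
        return 1-(np.minimum(m,up).sum()/np.maximum(m,up).sum())
    p0=[x*100,y*100,yaw]
    r=minimize(cost,p0,method="Nelder-Mead",options=dict(initial_simplex=[p0,[p0[0]+1,p0[1],yaw],[p0[0],p0[1]+1,yaw],[p0[0],p0[1],yaw+.15]],maxiter=150))
    return r.x[0]/100,r.x[1]/100,r.x[2],1-r.fun
def unwrap(c,x,y,yaw,z=.021,r=.017):
    """blueness vs roll; phi=0 up, + towards n=(-sin yaw,cos yaw)"""
    u=np.array([np.cos(yaw),np.sin(yaw),0]);n=np.array([-np.sin(yaw),np.cos(yaw),0]);cam=c["extrinsics"][:3,3]
    f=c["frame"].astype(np.float32); ph=np.radians(np.arange(-110,111,5)); out=[]
    s=np.linspace(-.036,.036,60)
    for a in ph:
        nn=n*np.sin(a)+np.array([0,0,1])*np.cos(a); C=np.array([x,y,z])+r*nn
        v=cam-C; 
        if nn@v/np.linalg.norm(v)<.12: out.append(np.nan); continue
        px=np.array([proj(c,C+u*t) for t in s],np.float32)
        col=cv2.remap(f,px[None,:,0],px[None,:,1],cv2.INTER_LINEAR)[0]
        out.append(float(np.mean(col[:,2]-col[:,0])))
    return np.degrees(ph),np.array(out)
def strip(c,x,y,yaw,z=.021,verbose=True):
    ph,b=unwrap(c,x,y,yaw,z); ok=~np.isnan(b); top=np.nanpercentile(b,85); low=b<.5*top
    if verbose: print("  ",[(int(p),int(v)) for p,v in zip(ph,b) if not np.isnan(v)])
    pf=np.linspace(ph[ok][0],ph[ok][-1],2000); bf=np.interp(pf,ph[ok],b[ok]); l=bf<.5*top
    edges=[(round(float(pf[i]),1),"+" if l[i+1] else "-") for i in range(len(pf)-1) if l[i]!=l[i+1]]
    return edges   # '+': strip starts, '-': strip ends, going up in phi
E
python3 - <<'E'
from h import *
import pickle
c=read_camera("wrist")
for nm,(r,cc),yaw in [("A",(119,391),1.57),("B",(222,383),1.35),("C",(118,290),1.57),("D",(223,290),1.57)]:
    p=unproj(c,r,cc,.021); f=fitcell(c,p[0],p[1],yaw); print(nm,np.round(f,4)); print(strip(c,*f[:3]))
E
```

```text
A [0.6084 0.2862 1.5811 0.9434]
   [(-65, 57), (-59, 73), (-55, 89), (-50, 100), (-45, 104), (-40, 107), (-35, 109), (-29, 111), (-25, 112), (-20, 112), (-14, 113), (-10, 112), (-5, 110), (0, 109), (5, 107), (10, 104), (14, 100), (20, 96), (25, 91), (29, 85), (35, 80), (40, 74), (45, 58), (50, 24), (55, -2), (59, -6), (65, -7), (70, -7), (75, -7), (80, -6), (85, -5), (90, -4)]
[(45.3, '+')]
B [0.6041 0.1292 1.3257 0.9481]
   [(-59, -14), (-55, -16), (-50, -18), (-45, -18), (-40, -12), (-35, 13), (-29, 63), (-25, 104), (-20, 122), (-14, 125), (-10, 126), (-5, 127), (0, 127), (5, 127), (10, 127), (14, 126), (20, 122), (25, 118), (29, 112), (35, 107), (40, 100), (45, 95), (50, 90), (55, 83), (59, 76), (65, 69), (70, 63), (75, 57), (80, 52), (85, 46), (90, 40), (95, 35)]
[(-30.0, '-'), (69.8, '+')]
C [0.4636 0.2902 1.4726 0.9482]
   [(-85, 67), (-80, 73), (-75, 80), (-70, 86), (-65, 91), (-59, 95), (-55, 99), (-50, 102), (-45, 106), (-40, 109), (-35, 111), (-29, 113), (-25, 113), (-20, 114), (-14, 115), (-10, 114), (-5, 113), (0, 111), (5, 109), (10, 106), (14, 101), (20, 98), (25, 93), (29, 88), (35, 82), (40, 77), (45, 70), (50, 60), (55, 46), (59, 31), (65, 16), (70, 6), (75, 1)]
[(51.4, '+')]
D [0.4604 0.1309 1.633  0.923 ]
   [(-85, -6), (-80, -6), (-75, -4), (-70, 4), (-65, 25), (-59, 57), (-55, 86), (-50, 105), (-45, 114), (-40, 118), (-35, 122), (-29, 126), (-25, 128), (-20, 130), (-14, 130), (-10, 129), (-5, 128), (0, 126), (5, 125), (10, 122), (14, 119), (20, 115), (25, 109), (29, 103), (35, 97), (40, 91), (45, 84), (50, 78), (55, 71), (59, 65), (65, 58), (70, 52)]
[(-58.9, '-'), (61.2, '+')]
```

```bash
python3 -c "
from h import *
goto((.5984,.2862,.06),180.6)"
```

```text
t 2.2333 pos [0.5025 0.253  0.3743] yaw tool x [-0.001  1.     0.   ] y [ 1.     0.001 -0.001] f [-0.5 -0.3 -0.5] op -0.0002 j [0.37 0.02 1.35 0.   1.78 0.37]
yaw0 90.05 shift cm [ 3.3   9.61 31.43] dist 33.03 turn -90.6
```

```bash
cat >> h.py <<'E'
import json
def avg(n=6):
    P=[];Q=[]
    for i in range(n):
        read_camera("side"); s=manip.observe(); P.append(s["position"]);Q.append(s["ee_rot"]); 
    P=np.array(P); rot=R.from_quat(np.array(Q)).mean().as_matrix(); y=np.degrees(np.arctan2(rot[1,0],rot[0,0]))
    print("avg",P.mean(0).round(4),"std",P.std(0).round(4),"yaw",y.round(2),"t",s["time_s"],"j",s["joint_positions"].round(3)); return P.mean(0),y
def setcmd(p,y): json.dump([list(map(float,p)),float(y)],open("cmd.json","w"))
def getcmd(): p,y=json.load(open("cmd.json")); return np.array(p),y
def fr(y):
    a=np.radians(y); return np.array([[np.cos(a),np.sin(a),0],[np.sin(a),-np.cos(a),0],[0,0,-1]]).T
def moved(dx,dy,dz,turn):  # cm,deg: last row of a call, if fully reached
    p,y=getcmd(); p=p+fr(y)@np.array([dx,dy,dz])/100; setcmd(p,y-turn); return p,y-turn
def plan(P,yaw=None):
    p,y=getcmd(); t=0 if yaw is None else -(((yaw-y)+180)%360-180)
    print("cmd",p.round(4),round(y,2),"-> shift cm",(fr(y).T@(np.asarray(P)-p)*100).round(2),"turn",round(t,2))
E
python3 -c "
from h import *
p,y=avg(8); setcmd(p,y); plan((.5984,.2862,.06),180.6)"
```

```text
avg [0.5019 0.254  0.3744] std [0.0002 0.0002 0.0001] yaw 90.17 t 2.6333 j [0.377 0.016 1.35  0.    1.775 0.374]
cmd [0.5019 0.254  0.3744] 90.17 -> shift cm [ 3.19  9.66 31.44] turn -90.43
```

Call:
{"method": "step_arm", "body": {
  "series": "0.5 1 2 -7 -1;1 2 5.5 -14 -1;1.5 3 9 -21 -1;2 4 12.5 -28 -1;2.5 5 16 -35 -1;3 6 19.5 -42 -1;3.2 7.5 23 -49 -1;3.2 9 26 -56 -1;3.2 9.7 28 -63 -1;3.2 9.7 28.5 -70 -1"
}}

```text
time_s: 3.47
position: [0.5976, 0.2839, 0.0835]
ee_rot: [0.17, 0.985, -0.002, -0.003]
wrist_force: [0.5, -1.0, -0.8]
opening: -0.0003
```

```bash
python3 -c "
from h import *
moved(3.2,9.7,28.5,-70); plan((.5984,.2862,.043),180.6)"
```

```text
cmd [0.5988 0.2863 0.0894] 160.17 -> shift cm [ 0.04 -0.02  4.64] turn -20.43
```

Call:
{"method": "step_arm", "body": {
  "series": "0 0 0 -7 -1;0 0 0.5 -14 -1;0 0 1 -20.4 -1;0 0 1.5 -20.4 -1;0 0 2 -20.4 -1;0 0 2.5 -20.4 -1;0 0 3 -20.4 -1;0 0 3 -20.4 -1;0 0 3 -20.4 -1;0 0 3 -20.4 -1"
}}

```text
time_s: 4.3
position: [0.5997, 0.2851, 0.0598]
ee_rot: [-0.004, 1.0, 0.0, 0.0]
wrist_force: [-1.1, -0.2, 0.1]
opening: 0.0
```

```bash
python3 -c "
from h import *
print(moved(0,0,3,-20.4)); avg(2)"
```

```text
(array([0.59884112, 0.2862548 , 0.0593997 ]), 180.57041183036947)
avg [0.5999 0.2852 0.06  ] std [0. 0. 0.] yaw -179.57 t 4.4 j [ 0.367  0.431  1.452  0.     1.258 -1.212]
```

Call:
{"method": "step_arm", "body": {
  "series": "0 0 0.7 0 -1;0 0 1.4 0 -1;0 0 1.9 0 -1;0 0 2.1 0 -1;0 0 2.2 0 -1;0 0 2.25 0 -1;0 0 2.25 0 -1;0 0 2.25 0 -1;0 0 2.25 0 -1;0 0 2.25 0 -1"
}}

```text
time_s: 5.23
position: [0.6005, 0.2849, 0.0379]
ee_rot: [-0.004, 1.0, -0.0, 0.001]
wrist_force: [-0.5, -2.9, 6.3]
opening: -0.0003
```

Call:
{"method": "step_arm", "body": {
  "series": "-0.3 0 0 0 -1;-1 0 0 0 -1;-1.7 0 0 0 -1;-2.4 0 0 0 -1;-3 0 0 0 -1;-3.6 0 0 0 -1;-3.9 0 0 0 -1;-4 0 0 0 -1;-4 0 0 0 -1;-4 0 0 0 -1"
}}

```text
time_s: 6.07
position: [0.6398, 0.2854, 0.0373]
ee_rot: [-0.004, 1.0, 0.0, 0.0]
wrist_force: [0.8, -0.3, 5.4]
opening: 0.0002
```

Call:
{"method": "step_arm", "body": {
  "series": "0 0 -0.5 0 -1;1 0 -2 0 -1;4 0 -5 0 -1;8 0 -9 0 -1;10 0 -13 0 -1;10 0 -16 0 -1;10 0 -18 0 -1;10 0 -18 0 -1;10 0 -18 0 -1;10 0 -18 0 -1"
}}

```text
time_s: 6.9
position: [0.5389, 0.2844, 0.216]
ee_rot: [-0.004, 1.0, -0.0, -0.001]
wrist_force: [0.1, 0.4, -0.3]
opening: -0.0002
```

```bash
python3 - <<'E'
from h import *
setcmd(*avg(2))
c=read_camera("wrist"); save("d_wrist",c); t=read_camera("top"); save("d_top",t,(130,260,190,325),4)
for nm,x,y,yaw in [("A",.63,.286,1.57),("B",.604,.129,1.33)]:
    for cc in(c,):
        f=fitcell(cc,x,y,yaw); print(nm,np.round(f,4)); print(strip(cc,*f[:3]))
E
```

```text
avg [0.5385 0.2841 0.2148] std [0.     0.0001 0.0002] yaw -179.55 t 7.0 j [ 0.401  0.166  1.48  -0.     1.5   -1.177]
A [0.6279 0.2858 1.577  0.8496]
   [(-50, 6), (-45, 8), (-40, 11), (-35, 15), (-29, 18), (-25, 21), (-20, 14), (-14, 2), (-10, -5), (-5, -7), (0, -6), (5, -8), (10, -7), (14, -7), (20, -7), (25, -9), (29, -11), (35, -15), (40, -10), (45, 27), (50, 71), (55, 69), (59, 64), (65, 61), (70, 59), (75, 56), (80, 54), (85, 52), (90, 48), (95, 41), (100, 35), (105, 28)]
[(45.1, '-'), (104.6, '+')]
B [0.6044 0.1288 1.3313 0.8957]
   [(-50, -12), (-45, -13), (-40, -11), (-35, -2), (-29, 27), (-25, 91), (-20, 140), (-14, 150), (-10, 150), (-5, 151), (0, 151), (5, 152), (10, 153), (14, 152), (20, 151), (25, 150), (29, 146), (35, 138), (40, 131), (45, 125), (50, 119), (55, 111), (59, 103), (65, 95), (70, 88), (75, 81), (80, 75), (85, 71), (90, 66), (95, 62), (100, 58), (105, 54)]
[(-26.3, '-'), (80.0, '+')]
```

View pics/d_wrist.png

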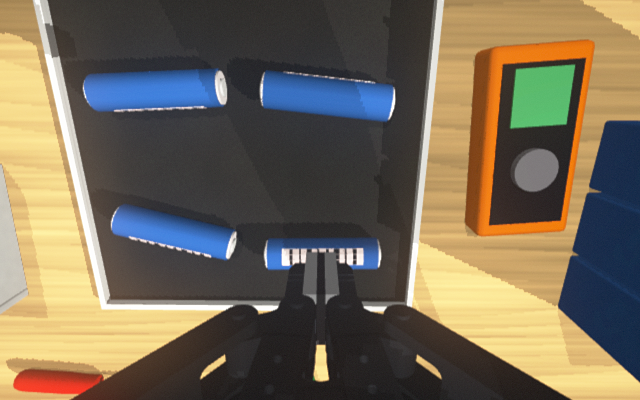

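```bash
python3 - <<'E'
from h import *
c=read_camera("wrist")
for nm,x,y,yaw in [("B",.604,.129,1.33),("C",.4636,.29,1.473),("D",.46,.131,1.633)]:
        f=fitcell(c,x,y,yaw); print(nm,np.round(f,4)); print(strip(c,*f[:3],verbose=nm!="B"))
        s=(-1 if nm in"BD" else 1)
        yt=np.degrees(f[2])+90; d=-s*np.array([np.cos(np.radians(yt)),np.sin(np.radians(yt))])*.010 # stroke dir = +x for C
        # stroke dir unit = -tool x for C ; +tool x for B,D
        start=np.array(f[:2])-d; print("start",start.round(4),"yaw",yt.round(1)); plan((*start,.06),yt)
E
```

```text
B [0.6045 0.1279 1.3407 0.8965]
[(-24.5, '-'), (81.8, '+')]
start [0.6142 0.1257] yaw 166.8
cmd [0.5385 0.2841 0.2148] -179.55 -> shift cm [ -7.44 -15.91  15.48] turn 13.64
C [0.4639 0.2896 1.4654 0.9455]
   [(-75, 83), (-70, 95), (-65, 104), (-59, 109), (-55, 114), (-50, 119), (-45, 124), (-40, 128), (-35, 132), (-29, 134), (-25, 135), (-20, 137), (-14, 138), (-10, 139), (-5, 138), (0, 138), (5, 138), (10, 135), (14, 130), (20, 125), (25, 121), (29, 116), (35, 111), (40, 105), (45, 98), (50, 91), (55, 84), (59, 70), (65, 45), (70, 21), (75, 8), (80, 1)]
[(60.3, '+')]
start [0.4539 0.2907] yaw 174.0
cmd [0.5385 0.2841 0.2148] -179.55 -> shift cm [ 8.46  0.72 15.48] turn 6.49
D [0.4597 0.1286 1.6155 0.9578]
   [(-80, -4), (-75, 1), (-70, 18), (-65, 57), (-59, 101), (-55, 124), (-50, 130), (-45, 136), (-40, 141), (-35, 146), (-29, 150), (-25, 153), (-20, 154), (-14, 154), (-10, 154), (-5, 153), (0, 152), (5, 152), (10, 151), (14, 147), (20, 142), (25, 137), (29, 130), (35, 123), (40, 116), (45, 108), (50, 101), (55, 93), (59, 88), (65, 81), (70, 70), (75, 58)]
[(-62.9, '-'), (67.2, '+')]
start [0.4697 0.129 ] yaw 182.6
cmd [0.5385 0.2841 0.2148] -179.55 -> shift cm [  7.01 -15.45  15.48] turn -2.11
```

Call:
{"method": "step_arm", "body": {
  "series": "3 0.2 2 6.5 -1;6 0.5 4.5 6.5 -1;8.6 0.7 7.5 6.5 -1;8.6 0.7 10.5 6.5 -1;8.6 0.7 13.5 6.5 -1;8.6 0.7 15.5 6.5 -1;8.6 0.7 16.5 6.5 -1;8.6 0.7 17.2 6.5 -1;8.6 0.7 17.7 6.5 -1;8.6 0.7 17.7 6.5 -1"
}}

```text
time_s: 7.98
position: [0.4538, 0.2909, 0.0399]
ee_rot: [0.053, 0.999, -0.0, -0.0]
wrist_force: [0.3, -0.0, -0.2]
opening: 0.0
```

Call:
{"method": "step_arm", "body": {
  "series": "0 0 0 0 -1;0 0 0 0 -1;-0.3 0 0 0 -1;-1 0 0 0 -1;-1.8 0 0 0 -1;-2.6 0 0 0 -1;-3.4 0 0 0 -1;-4.1 0 0 0 -1;-4.4 0 0 0 -1;-4.4 0 0 0 -1"
}}

```text
time_s: 8.82
position: [0.4982, 0.2861, 0.04]
ee_rot: [0.053, 0.999, 0.0, 0.0]
wrist_force: [-0.3, -0.0, -0.5]
opening: -0.0002
```

Call:
{"method": "step_arm", "body": {
  "series": "2 0 0 0 -1;4.3 0 0 0 -1;4.4 0 0 0 -1;4.4 0 0.1 0 -1;4.4 0 0.15 0 -1;4.4 0 0.2 0 -1;4.4 0 0.25 0 -1;4.4 0 0.25 0 -1;4.4 0 0.25 0 -1;4.4 0 0.25 0 -1"
}}

```text
time_s: 9.65
position: [0.4541, 0.291, 0.0379]
ee_rot: [0.053, 0.999, 0.0, 0.0]
wrist_force: [-0.1, -0.4, 3.8]
opening: -0.0004
```

Call:
{"method": "step_arm", "body": {
  "series": "-0.3 0 0 0 -1;-1 0 0 0 -1;-1.7 0 0 0 -1;-2.4 0 0 0 -1;-3.1 0 0 0 -1;-3.7 0 0 0 -1;-4.1 0 0 0 -1;-4.2 0 0 0 -1;-4.2 0 0 0 -1;-4.2 0 0 0 -1"
}}

```text
time_s: 10.48
position: [0.4953, 0.2865, 0.0374]
ee_rot: [0.053, 0.999, -0.0, -0.0]
wrist_force: [0.3, 1.6, 2.8]
opening: 0.0
```

Call:
{"method": "step_arm", "body": {
  "series": "0 0 -0.4 0 -1;0 0 -0.8 0 -1;1 0 -0.8 0 -1;1.8 0 -0.8 0 -1;1.8 0 -0.5 0 -1;1.8 0 -0.2 0 -1;1.8 0 0 0 -1;1.8 0 0 0 -1;1.8 0 0 0 -1;1.8 0 0 0 -1"
}}

```text
time_s: 11.32
position: [0.4781, 0.2883, 0.038]
ee_rot: [0.053, 0.999, 0.0, 0.0]
wrist_force: [-0.1, -1.8, 4.3]
opening: -0.0002
```

Call:
{"method": "step_arm", "body": {
  "series": "-0.2 0 0 0 -1;-0.6 0 0 0 -1;-1 0 0 0 -1;-1.3 0 0 0 -1;-1.4 0 0 0 -1;-1.4 0 0 0 -1;-1.4 0 0 0 -1;-1.4 0 -0.5 0 -1;-1.4 0 -1.5 0 -1;-1.4 0 -3 0 -1"
}}

```text
time_s: 12.15
position: [0.4898, 0.2863, 0.0664]
ee_rot: [0.053, 0.999, -0.001, -0.002]
wrist_force: [-0.7, 0.9, 0.5]
opening: 0.0002
```

```bash
python3 - <<'E'
from h import *
setcmd(*avg(3))
f=(.4597,.1286,1.6155)
for nm,f,off in (("D",f,.010),("B",(.6045,.1279,1.335),.01)):
  yt=np.degrees(f[2])+90; d=np.array([np.cos(np.radians(yt)),np.sin(np.radians(yt))])*off
  plan((*(np.array(f[:2])-d),.0375),yt)
E
```

```text
avg [0.4926 0.2876 0.0702] std [0.0003 0.0001 0.0007] yaw 173.96 t 12.3 j [ 0.439  0.185  1.735  0.     1.219 -1.027]
cmd [0.4926 0.2876 0.0702] 173.96 -> shift cm [  0.61 -16.01   3.27] turn -8.6
cmd [0.4926 0.2876 0.0702] 173.96 -> shift cm [-13.8  -14.84   3.27] turn 7.47
```

Call:
{"method": "step_arm", "body": {
  "series": "0 -2.5 0 -3 -1;0.2 -6 0 -8.6 -1;0.4 -10 0 -8.6 -1;0.6 -13.5 0 -8.6 -1;0.6 -16 0 -8.6 -1;0.6 -16 1.5 -8.6 -1;0.6 -16 2.5 -8.6 -1;0.6 -16 3 -8.6 -1;0.6 -16 3.2 -8.6 -1;0.6 -16 3.3 -8.6 -1"
}}

```text
time_s: 13.13
position: [0.4721, 0.1283, 0.0371]
ee_rot: [-0.023, 1.0, -0.001, 0.003]
wrist_force: [0.8, -8.6, 22.0]
opening: -0.0
```

Call:
{"method": "step_arm", "body": {
  "series": "0 0 0 0 -1;0 0 0 0 -1;0 0 0 0 -1;0 0 0 0 -1;0 0 0 0 -1;0 0 0 0 -1;0 0 0 0 -1;0 0 0 0 -1;0 0 0 0 -1;0 0 0 0 -1"
}}

```text
time_s: 13.97
position: [0.4721, 0.1283, 0.0372]
ee_rot: [-0.023, 1.0, -0.001, 0.003]
wrist_force: [2.2, -8.7, 16.9]
opening: 0.0
```

Call:
{"method": "step_arm", "body": {
  "series": "0 0 -0.1 0 -1;0.3 0 -0.1 0 -1;1 0 -0.1 0 -1;1.7 0 -0.1 0 -1;2.4 0 -0.1 0 -1;3.1 0 -0.1 0 -1;3.7 0 -0.1 0 -1;4.1 0 -0.1 0 -1;4.2 0 -0.1 0 -1;4.2 0 -0.1 0 -1"
}}

```text
time_s: 14.8
position: [0.4279, 0.1265, 0.037]
ee_rot: [-0.023, 1.0, -0.001, 0.001]
wrist_force: [-2.8, -7.7, 14.8]
opening: -0.0002
```

Call:
{"method": "step_arm", "body": {
  "series": "0 0 -0.4 0 -1;0 0 -0.8 0 -1;-1 0 -0.8 0 -1;-1.7 0 -0.8 0 -1;-1.7 0 -0.5 0 -1;-1.7 0 -0.2 0 -1;-1.7 0 -0.05 0 -1;-1.7 0 -0.05 0 -1;-1.7 0 -0.05 0 -1;-1.7 0 -0.05 0 -1"
}}

```text
time_s: 15.63
position: [0.4454, 0.1278, 0.0378]
ee_rot: [-0.022, 1.0, 0.0, 0.002]
wrist_force: [0.3, -0.2, 13.9]
opening: -0.0004
```

Call:
{"method": "step_arm", "body": {
  "series": "0.2 0 0 0 -1;0.6 0 0 0 -1;1 0 0 0 -1;1.2 0 0 0 -1;1.25 0 0 0 -1;1.25 0 0 0 -1;1.25 0 0 0 -1;1.25 0 -0.5 0 -1;1.25 0 -1.5 0 -1;1.25 0 -3 0 -1"
}}

```text
time_s: 16.47
position: [0.429, 0.1265, 0.0648]
ee_rot: [-0.022, 1.0, -0.0, -0.002]
wrist_force: [-1.0, -0.3, 0.4]
opening: -0.0001
```

```bash
python3 - <<'E'
from h import *
setcmd(*avg(3))
for nm,f,off in (("B",(.6045,.1279,1.335),.01),):
  yt=np.degrees(f[2])+90; d=np.array([np.cos(np.radians(yt)),np.sin(np.radians(yt))])*off
  plan((*(np.array(f[:2])-d),.038),yt)
E
```

```text
avg [0.4319 0.127  0.0679] std [0.0003 0.0001 0.0007] yaw -177.43 t 16.6167 j [ 0.172 -0.136  2.066  0.     1.21  -1.444]
cmd [0.4319 0.127  0.0679] -177.43 -> shift cm [-18.21  -0.96   2.99] turn 16.08
```

Call:
{"method": "step_arm", "body": {
  "series": "-3 0 0 7 -1;-7 -0.4 0 14 -1;-11 -0.6 0 16 -1;-15 -0.8 0 16 -1;-18.2 -1 0 16 -1;-18.2 -1 1 16 -1;-18.2 -1 2 16 -1;-18.2 -1 2.4 16 -1;-18.2 -1 2.7 16 -1;-18.2 -1 2.7 16 -1"
}}

```text
time_s: 17.45
position: [0.6118, 0.1247, 0.0383]
ee_rot: [0.117, 0.993, -0.0, -0.001]
wrist_force: [-0.2, -0.6, 0.9]
opening: 0.0
```

Call:
{"method": "step_arm", "body": {
  "series": "0 0 0 0 -1;0 0 0 0 -1;0 0 0 0 -1;0 0 0.05 0 -1;0 0 0.1 0 -1;0 0 0.1 0 -1;0 0 0.1 0 -1;0 0 0.1 0 -1;0 0 0.1 0 -1;0 0 0.1 0 -1"
}}

```text
time_s: 18.28
position: [0.6134, 0.1249, 0.0381]
ee_rot: [0.117, 0.993, 0.0, 0.0]
wrist_force: [-0.3, 0.9, -1.0]
opening: 0.0
```

Call:
{"method": "step_arm", "body": {
  "series": "0 0 0.05 0 -1;0 0 0.1 0 -1;0 0 0.1 0 -1;0.3 0 0.1 0 -1;1 0 0.1 0 -1;1.7 0 0.1 0 -1;2.4 0 0.1 0 -1;3.1 0 0.1 0 -1;3.4 0 0.1 0 -1;3.5 0 0.1 0 -1"
}}

```text
time_s: 19.12
position: [0.5791, 0.1336, 0.0379]
ee_rot: [0.117, 0.993, 0.0, 0.001]
wrist_force: [-1.0, -0.0, 5.5]
opening: -0.0001
```

Call:
{"method": "step_arm", "body": {
  "series": "0 0 0 0 -1;0 0 0 0 -1;0 0 -0.5 0 -1;0 0 -2 0 -1;0 0 -5 -5 -1;0 0 -9 -12 -1;1 0 -13 -14 -1;3 0 -17 -14 -1;6 -2 -20 -14 -1;8 -4 -22 -14 -1"
}}

```text
time_s: 19.95
position: [0.4917, 0.114, 0.2588]
ee_rot: [-0.006, 1.0, 0.0, 0.001]
wrist_force: [0.6, -1.0, 1.3]
opening: -0.0002
```

```bash
python3 - <<'E'
from h import *
setcmd(*avg(4))
c=read_camera("wrist"); save("e_wrist",c)
for d in nets.mark_of("cell1","wrist"): print(np.round(d["centre"],1),round(d["confidence"],2),unproj(c,*d["centre"],.021).round(4))
E
```

```text
avg [0.4918 0.1124 0.2614] std [0.0012 0.0005 0.0027] yaw -179.44 t 20.15 j [ 0.124 -0.141  1.71   0.     1.569 -1.456]
[161.3 474.2] 0.82 [0.4893 0.2862 0.021 ]
[238.2 336.9] 0.79 [0.5851 0.1335 0.021 ]
[268.9 457.2] 0.62 [0.6261 0.2853 0.021 ]
[108.9 336.6] 0.61 [0.4333 0.1298 0.021 ]
[377.2 421.3] 0.54 [0.7989 0.2577 0.021 ]
```

View pics/e_wrist.png

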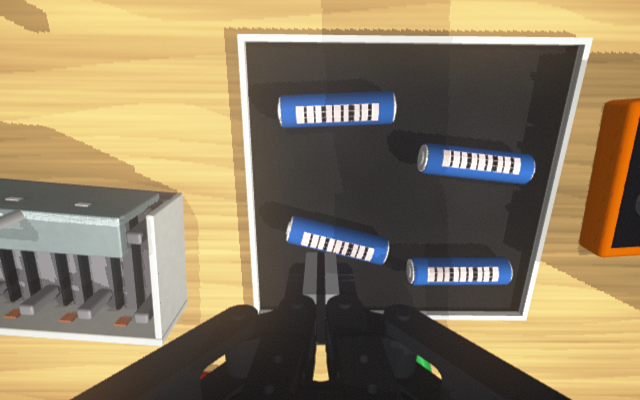

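```bash
python3 - <<'E'
from h import *
c=read_camera("wrist"); t=read_camera("top"); sd=read_camera("side")
for nm,r,cc,yaw in [("A",271,460,1.57),("B",240,337,1.33),("C",163,476,1.47),("D",109,337,1.6)]:
        p=unproj(c,r,cc,.021); f=fitcell(c,p[0],p[1],yaw); print(nm,np.round(f,4),strip(c,*f[:3],verbose=False))
        for o in (t,sd):
            g=fitcell(o,*f[:3]); print("    ",np.round(g,4),strip(o,*g[:3],verbose=False))
E
```

```text
A [0.6288 0.2847 1.5789 0.9585] [(-14.7, '+'), (47.6, '-'), (103.8, '+')]
     [0.6305 0.2864 1.6539 0.3855] []
     [0.6288 0.2917 1.5701 0.5211] [(-12.7, '+'), (61.0, '-')]
B [0.5875 0.1324 1.3293 0.9237] [(26.8, '-'), (93.0, '+')]
     [0.5853 0.145  1.1403 0.4333] []
     [0.5874 0.136  1.2953 0.6548] [(-37.8, '+'), (29.0, '-')]
C [0.4913 0.2837 1.4691 0.9399] [(-68.0, '-'), (-12.8, '+'), (53.8, '-'), (76.3, '+')]
     [0.5104 0.291  1.4935 0.5108] []
     [0.4929 0.2947 1.4453 0.6426] [(-8.6, '+')]
D [0.4338 0.1289 1.6148 0.9576] [(-74.5, '-'), (-43.7, '+'), (20.5, '-'), (71.0, '+')]
     [0.4344 0.1321 1.6167 0.682 ] [(-69.0, '-'), (-39.2, '+'), (26.5, '-')]
     [0.4333 0.1312 1.6159 0.9338] [(23.4, '-')]
```

```bash
python3 - <<'E'
from h import *
setcmd(*avg(2)); plan((.6238,.2847,.040),180.5)
E
```

```text
avg [0.4924 0.1131 0.2549] std [0.     0.     0.0001] yaw -179.43 t 20.5 j [ 0.124 -0.134  1.709  0.     1.569 -1.456]
cmd [0.4924 0.1131 0.2549] -179.43 -> shift cm [-13.31  17.03  21.49] turn 0.07
```

Call:
{"method": "step_arm", "body": {
  "series": "-2 2.5 1.5 0 -1;-4 5 4 0 -1;-6 7.6 6.5 0 -1;-8 10.2 9 0 -1;-10 12.8 11.5 0 -1;-12 15.4 14 0 -1;-13.3 17 17 0 -1;-13.3 17 19.5 0 -1;-13.3 17 21 0 -1;-13.3 17 21.4 0 -1"
}}

```text
time_s: 21.33
position: [0.6219, 0.284, 0.0383]
ee_rot: [-0.005, 1.0, -0.001, -0.003]
wrist_force: [0.2, 0.5, 0.9]
opening: 0.0002
```

Call:
{"method": "step_arm", "body": {
  "series": "0 0 0 0 -1;0 0 0 0 -1;0 0 0 0 -1;0 0 0 0 -1;0 0 0.05 0 -1;0 0 0.1 0 -1;0 0 0.15 0 -1;0 0 0.2 0 -1;0 0 0.2 0 -1;0 0 0.2 0 -1"
}}

```text
time_s: 22.17
position: [0.624, 0.2843, 0.0405]
ee_rot: [-0.005, 1.0, -0.0, -0.0]
wrist_force: [0.1, 0.1, 1.3]
opening: -0.0004
```

Down 3 mm, then stroke 10 mm, then lift.

Call:
{"method": "step_arm", "body": {
  "series": "0 0 0.1 0 -1;0 0 0.2 0 -1;0 0 0.3 0 -1;0 0 0.3 0 -1;0 0 0.3 0 -1;-0.3 0 0.3 0 -1;-0.6 0 0.3 0 -1;-0.9 0 0.3 0 -1;-1.1 0 0.3 0 -1;-1.1 0 0.3 0 -1"
}}

```text
time_s: 23.0
position: [0.6359, 0.2845, 0.038]
ee_rot: [-0.005, 1.0, 0.0, 0.0]
wrist_force: [0.4, -1.0, 6.6]
opening: 0.0002
```

Call:
{"method": "step_arm", "body": {
  "series": "0 0 0 0 -1;0 0 -0.5 0 -1;0 0 -2 0 -1;0 0 -3 0 -1;4 0 -3 0 -1;8 0 -3 0 -1;12 0 -3 -3 -1;14.8 0 -3 -6 -1;14.8 0 -3 -6 -1;14.8 0 -3 -6 -1"
}}

```text
time_s: 23.83
position: [0.4859, 0.2833, 0.0686]
ee_rot: [-0.058, 0.998, 0.0, 0.0]
wrist_force: [1.1, -0.4, 1.0]
opening: -0.0005
```

```bash
python3 - <<'E'
from h import *
setcmd(*avg(2)); plan((.485,.2844,.0375),174.2)
E
```

```text
avg [0.488  0.2835 0.0692] std [0.0005 0.     0.0001] yaw -173.45 t 23.9333 j [ 0.435  0.171  1.75  -0.     1.218 -1.25 ]
cmd [0.488  0.2835 0.0692] -173.45 -> shift cm [0.29 0.13 3.17] turn 12.35
```

Call:
{"method": "step_arm", "body": {
  "series": "0.3 0.1 0 6 -1;0.3 0.1 1 12.3 -1;0.3 0.1 1.8 12.3 -1;0.3 0.1 2.4 12.3 -1;0.3 0.1 2.8 12.3 -1;0.3 0.1 3 12.3 -1;0.3 0.1 3.1 12.3 -1;0.3 0.1 3.1 12.3 -1;0.3 0.1 3.1 12.3 -1;0.3 0.1 3.1 12.3 -1"
}}

```text
time_s: 24.77
position: [0.4855, 0.2833, 0.0379]
ee_rot: [0.049, 0.999, -0.0, 0.001]
wrist_force: [-1.3, -4.6, 7.7]
opening: 0.0002
```

Call:
{"method": "step_arm", "body": {
  "series": "-0.3 0 0 0 -1;-0.7 0 0 0 -1;-1.1 0 0 0 -1;-1.3 0 0 0 -1;-1.3 0 0 0 -1;-1.3 0 0 0 -1;-1.3 0 -0.6 0 -1;-1.3 0 -2 0 -1;-1.3 0 -5 0 -1;-1.3 0 -9 0 -1"
}}

```text
time_s: 25.6
position: [0.4943, 0.2811, 0.124]
ee_rot: [0.049, 0.999, -0.002, -0.003]
wrist_force: [1.3, 0.1, -0.1]
opening: -0.0002
```

Call:
{"method": "step_arm", "body": {
  "series": "0 -2 -3 -6 0;0 -5 -5.5 -6 0;0 -8 -8 -6 0;0 -11 -10.5 -6 0;0 -14 -13 -6 0;-1 -17 -14 -6 0;-1 -17 -14 -6 0;-1 -17 -14 -6 0;-1 -17 -14 -6 0;-1 -17 -14 -6 0"
}}

```text
time_s: 26.43
position: [0.4893, 0.113, 0.2656]
ee_rot: [-0.003, 1.0, 0.0, -0.001]
wrist_force: [0.3, 0.2, -0.0]
opening: 0.0424
```

```bash
python3 - <<'E'
from h import *
setcmd(*avg(2))
c=read_camera("wrist"); save("f_wrist",c)
for nm,x,y,yaw in [("A",.635,.2847,1.57),("B",.5875,.1324,1.33),("C",.497,.2837,1.47),("D",.434,.129,1.61)]:
    f=fitcell(c,x,y,yaw); print(nm,np.round(f,4),strip(c,*f[:3],verbose=False))
E
```

```text
avg [0.4892 0.1131 0.2655] std [0. 0. 0.] yaw -179.64 t 26.5333 j [ 0.125 -0.147  1.702  0.     1.589 -1.452]
A [0.6344 0.2844 1.5779 0.9399] [(26.5, '-'), (102.4, '+')]
B [0.5873 0.1323 1.3185 0.9152] [(-49.3, '-'), (-41.7, '+'), (26.3, '-'), (91.6, '+')]
C [0.498  0.2863 1.4673 0.9411] [(-36.5, '+'), (27.9, '-'), (82.2, '+')]
D [0.4339 0.1282 1.6112 0.9565] [(-74.2, '-'), (-43.5, '+'), (20.5, '-'), (72.0, '+')]
```

View pics/f_wrist.png

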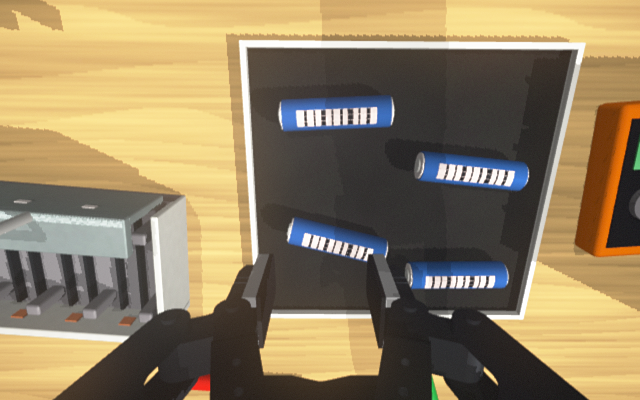

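Call:
{"method": "step_arm", "body": {
  "series": "0 -2 -1.5 0 -0.4;0 -5 -3 0 -0.4;0 -9 -4.5 0 -0.4;0 -13 -6 0 -0.4;0 -17 -7.5 0 -0.4;0 -21 -9 0 -0.4;0 -25 -10.5 0 -0.4;0 -29 -12 0 -0.4;0 -31 -13 0 -0.4;0 -31 -13 0 -0.4"
}}

```text
time_s: 27.42
position: [0.4914, -0.2022, 0.3984]
ee_rot: [-0.0, 1.0, -0.001, 0.001]
wrist_force: [1.3, -0.7, 1.0]
opening: 0.0256
```

```bash
python3 - <<'E'
from h import *
setcmd(*avg(6))
c=read_camera("wrist"); save("g_wrist",c)
for nm,z in [("door_bar",.165),("door_hinge",.035),("saddle0",.055),("dock",0)]:
  for d in nets.mark_of(nm,"wrist"): print(nm,np.round(d["centre"],1),round(d["confidence"],2),unproj(c,*d["centre"],z).round(4))
E
```

```text
avg [ 0.4914 -0.1975  0.3961] std [0.0001 0.0012 0.0006] yaw -179.73 t 27.7167 j [-0.477 -0.067  1.393  0.     1.817 -2.055]
door_bar [185.9 309.2] 0.89 [ 0.5155 -0.2091  0.165 ]
door_bar [149.1 635.2] 0.61 [0.4721 0.149  0.165 ]
door_hinge [160.6 313.9] 0.73 [ 0.5123 -0.2061  0.035 ]
saddle0 [221.2 287.8] 0.96 [ 0.6018 -0.2456  0.055 ]
saddle0 [224.2 372.5] 0.69 [ 0.6062 -0.1165  0.055 ]
saddle0 [217.8 244.6] 0.65 [ 0.5966 -0.3109  0.055 ]
saddle0 [222.8 327.8] 0.64 [ 0.6042 -0.1847  0.055 ]
dock [160.5 315.9] 0.9 [ 0.5191 -0.2035  0.    ]
dock [162.5 317.3] 0.28 [ 0.5223 -0.2013  0.    ]
```

View pics/g_wrist.png

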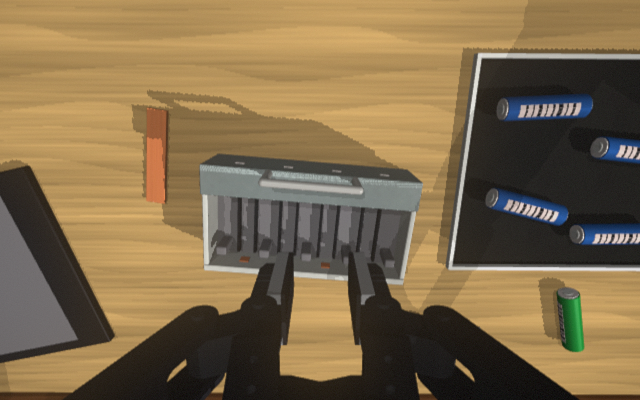

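```bash
python3 - <<'E'
from h import *
setcmd(*avg(2)); plan((.516,-.2095,.22),87.2)
E
```

```text
avg [ 0.4913 -0.1974  0.3966] std [0.     0.0001 0.    ] yaw -179.7 t 28.0667 j [-0.479 -0.067  1.392 -0.     1.817 -2.055]
cmd [ 0.4913 -0.1974  0.3966] -179.7 -> shift cm [-2.47 -1.22 17.66] turn 93.1
```

Call:
{"method": "step_arm", "body": {
  "series": "-0.5 0 1 7 -0.2;-1 0 3 14 -0.2;-1.5 -0.5 5 21 -0.2;-2 -0.5 7 28 -0.2;-2.5 -1.2 9 35 -0.2;-2.5 -1.2 11 42 -0.2;-2.5 -1.2 13 49 -0.2;-2.5 -1.2 15 56 -0.2;-2.5 -1.2 17 63 -0.2;-2.5 -1.2 17.7 70 -0.2"
}}

```text
time_s: 28.9
position: [0.5148, -0.2089, 0.2159]
ee_rot: [0.574, 0.819, -0.0, -0.002]
wrist_force: [-0.5, 0.4, 0.1]
opening: 0.034
```

Call:
{"method": "step_arm", "body": {
  "series": "0 0 0 7 -0.2;0 0 0 14 -0.2;0 0 0 21 -0.2;0 0 0 23.1 -0.2;0 0 0 23.1 -0.2;0 0 0 23.1 -0.2;0 0 0 23.1 -0.2;0 0 0 23.1 -0.2;0 0 0 23.1 -0.2;0 0 0 23.1 -0.2"
}}

```text
time_s: 29.73
position: [0.5163, -0.2097, 0.2196]
ee_rot: [0.724, 0.69, -0.0, 0.0]
wrist_force: [-0.1, 0.2, -0.4]
opening: 0.0336
```

```bash
python3 - <<'E'
from h import *
setcmd(*avg(2)); plan((.516,-.2095,.143),87.2)
c=read_camera("wrist"); save("h_wrist",c); s=read_camera("side"); save("h_side",s,(180,320,290,450),4)
for n,cc in (("wrist",c),("side",s)):
  for nm,z in [("door_bar",.165),("door_hinge",.035),("saddle0",.055)]:
    for d in nets.mark_of(nm,n): print(n,nm,np.round(d["centre"],1),round(d["confidence"],2),unproj(cc,*d["centre"],z).round(4))
E
```

```text
avg [ 0.5163 -0.2097  0.2196] std [0. 0. 0.] yaw 87.17 t 29.8333 j [-0.478  0.021  1.625 -0.     1.496 -0.428]
cmd [ 0.5163 -0.2097  0.2196] 87.17 -> shift cm [ 0.02 -0.03  7.66] turn -0.03
wrist door_bar [222.9 316.6] 0.9 [ 0.5147 -0.2079  0.165 ]
wrist door_bar [350.  327.5] 0.43 [ 0.5171 -0.3052  0.165 ]
wrist saddle0 [270.8 403.5] 0.97 [ 0.5965 -0.3085  0.055 ]
wrist saddle0 [143.3 413.9] 0.95 [ 0.6027 -0.1795  0.055 ]
wrist saddle0 [213.5 410.8] 0.86 [ 0.602  -0.2467  0.055 ]
wrist saddle0 [ 67.5 425.7] 0.7 [ 0.6104 -0.1164  0.055 ]
side door_bar [233.1 334.8] 0.62 [ 0.5113 -0.2165  0.165 ]
side door_hinge [264.9 339. ] 0.93 [ 0.5223 -0.218   0.035 ]
side saddle0 [266.2 366.8] 0.95 [ 0.5935 -0.2557  0.055 ]
side saddle0 [249.2 360.9] 0.76 [ 0.5932 -0.1901  0.055 ]
side saddle0 [228. 359.] 0.75 [ 0.6088 -0.105   0.055 ]
side saddle0 [284.5 374.1] 0.65 [ 0.5964 -0.3221  0.055 ]
```

View pics/h_wrist.png

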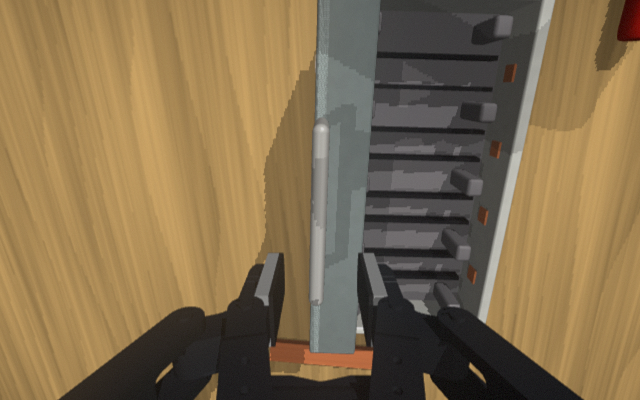

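View pics/h_side.png

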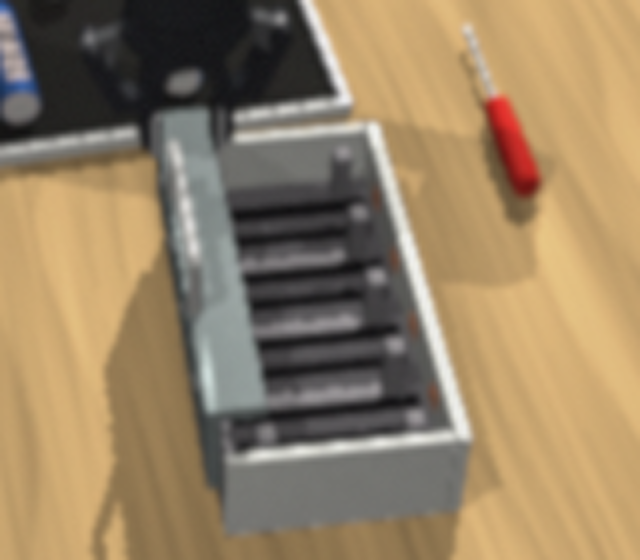

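Call:
{"method": "step_arm", "body": {
  "series": "0 0 1 0 -0.2;0 0 2.5 0 -0.2;0 0 4 0 -0.2;0 -0.1 5.5 0 -0.2;0 -0.1 6.8 0 -0.2;0 -0.1 7.5 0 -0.2;0 -0.1 7.7 0 -0.2;0 -0.1 7.7 0 -0.3;0 -0.1 7.7 0 -0.5;0 -0.1 7.7 0 -0.55"
}}

```text
time_s: 31.07
position: [0.516, -0.21, 0.1438]
ee_rot: [0.724, 0.689, 0.0, 0.001]
wrist_force: [-0.1, 0.4, 0.8]
opening: 0.0192
```

Call:
{"method": "step_arm", "body": {
  "series": "0 -1.9 0.1 0 -0.55;0 -3.6 0.4 0 -0.55;0 -5.1 0.8 0 -0.55;0 -6.5 1.5 0 -0.55;0 -7.9 2.3 0 -0.55;0 -9.1 3.2 0 -0.55;0 -10.3 4.3 0 -0.55;0 -11.2 5.5 0 -0.55;0 -12 6.9 0 -0.55;0 -12.6 8.1 0 -0.55"
}}

```text
time_s: 31.9
position: [0.3905, -0.2041, 0.0625]
ee_rot: [0.724, 0.689, 0.001, 0.002]
wrist_force: [5.9, 0.4, -0.3]
opening: 0.0192
```

```bash
python3 - <<'E'
from h import *
setcmd(*avg(2)); s=manip.observe(); print(s["wrist_force"])
c=read_camera("wrist"); save("i_wrist",c); s=read_camera("side"); save("i_side",s,(180,320,270,430),4)
for nm,z in [("door_bar",.082)]:
  for n,cc in (("wrist",c),("side",s)):
    for d in nets.mark_of(nm,n): print(n,nm,np.round(d["centre"],1),round(d["confidence"],2),unproj(cc,*d["centre"],z).round(4))
E
```

```text
avg [ 0.3902 -0.2038  0.061 ] std [0.     0.     0.0003] yaw 87.13 t 32.0 j [-5.990e-01 -1.580e-01  2.097e+00  1.000e-03  1.200e+00 -5.490e-01]
[ 6.47555546 -0.58400115 -2.56633235]
wrist door_bar [281.1 333.7] 0.78 [ 0.3966 -0.1977  0.082 ]
side door_bar [257.7 294.2] 0.69 [ 0.3977 -0.2062  0.082 ]
side door_bar [184.9 317.9] 0.66 [0.519  0.0895 0.082 ]
```

View pics/i_wrist.png

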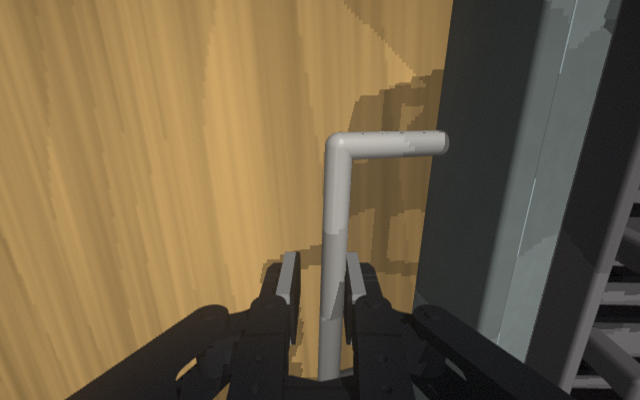

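View pics/i_side.png

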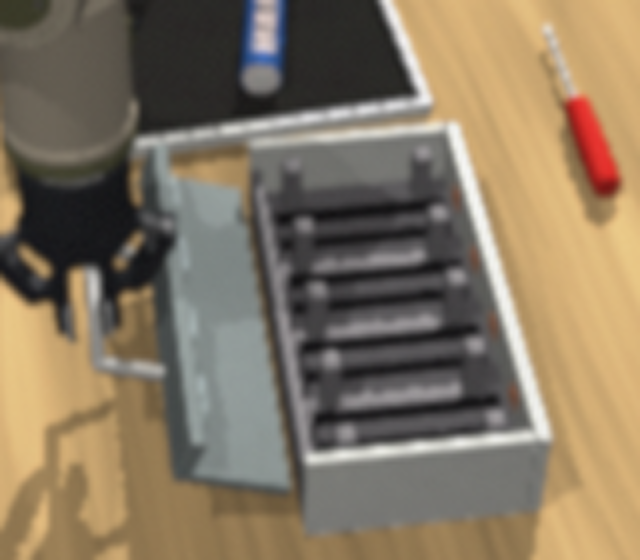

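Call:
{"method": "step_arm", "body": {
  "series": "0 -0.1 0.1 0 -0.55;0 -0.2 0.2 0 -0.55;0 -0.3 0.3 0 -0.55;0 -0.3 0.3 0 -0.55;0 -0.3 0.3 0 -0.55;0 -0.3 0.3 0 -0.55;0 -0.3 0.3 0 -0.55;0 -0.3 0.3 0 -0.55;0 -0.3 0.3 0 -0.55;0 -0.3 0.3 0 -0.55"
}}

```text
time_s: 33.03
position: [0.3901, -0.2044, 0.0611]
ee_rot: [0.724, 0.689, 0.002, 0.004]
wrist_force: [12.2, 1.3, 2.9]
opening: 0.0196
```

Call:
{"method": "step_arm", "body": {
  "series": "0 0.6 0 0 -0.5;0 0.6 -1.5 0 -0.3;0 0.6 -4 0 -0.2;0 0.6 -8 0 0;0 2 -12 0 0;0 5 -15 0 0.3;-1 8 -18 0 0.5;-2 11 -21 0 0.6;-3 13.5 -24 0 0.6;-4 16 -27 0 0.6"
}}

```text
time_s: 33.87
position: [0.5435, -0.2507, 0.3275]
ee_rot: [0.724, 0.689, -0.001, -0.001]
wrist_force: [0.5, 0.6, 0.9]
opening: 0.0682
```

```bash
python3 - <<'E'
from h import *
setcmd(*avg(5))
c=read_camera("wrist"); save("j_wrist",c)
for nm,z in [("saddle0",.055),("door_hinge",.035),("door_bar",.082)]:
  for d in nets.mark_of(nm,"wrist"): print(nm,np.round(d["centre"],1),round(d["confidence"],2),unproj(c,*d["centre"],z).round(4))
E
```

```text
avg [ 0.5453 -0.2519  0.3295] std [0.0024 0.0012 0.0033] yaw 87.15 t 34.1167 j [-0.518  0.106  1.344 -0.     1.693 -0.468]
saddle0 [150.6 367.1] 0.79 [ 0.5996 -0.243   0.055 ]
saddle0 [ 98.4 369.6] 0.79 [ 0.603  -0.1824  0.055 ]
saddle0 [ 35.3 376.4] 0.73 [ 0.6109 -0.1164  0.055 ]
saddle0 [204.3 365.1] 0.71 [ 0.5964 -0.3118  0.055 ]
door_hinge [121.  301.7] 0.55 [ 0.5214 -0.2055  0.035 ]
door_hinge [ 34.4 374. ] 0.42 [ 0.6113 -0.1127  0.035 ]
door_bar [124.6 185.5] 0.7 [ 0.3951 -0.1989  0.082 ]
```

View pics/j_wrist.png

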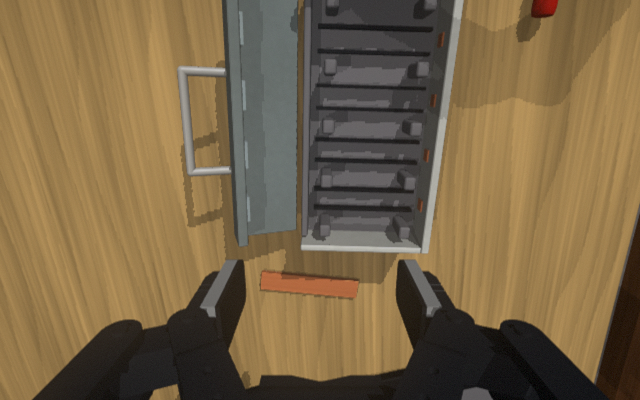

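```bash
cat >> h.py <<'E'
def sad(pose,k,z=.055):
    x,y,a=pose; c,s=np.cos(a),np.sin(a); p=np.array([.086,-.096+.064*k]); return np.array([x+c*p[0]-s*p[1],y+s*p[0]+c*p[1],z])
def dpt(pose,p):
    x,y,a=pose; c,s=np.cos(a),np.sin(a); return np.array([x+c*p[0]-s*p[1],y+s*p[0]+c*p[1],p[2]])
def overlay(name,c,pose,box,s):
    im=cv2.resize(c["frame"][:,:,::-1],None,fx=s,fy=s,interpolation=cv2.INTER_CUBIC)
    def L(a,b,col): 
        p=[tuple(int(round((v+.5)*s*16)) for v in proj(c,dpt(pose,q))) for q in (a,b)]; cv2.line(im,p[0],p[1],col,1,cv2.LINE_AA,4)
    for k in range(4):
        y0=-.096+.064*k
        for sg in(-1,1):
            for e in (.011,.015): L((.021,y0+sg*e,.042),(.151,y0+sg*e,.042),(0,255,255))
    for y0 in(-.128,-.064,0,.064,.128):
        for x0 in(.036,.136):
            q=[(x0+i,y0+j,.075) for i,j in((-.007,-.008),(.007,-.008),(.007,.008),(-.007,.008))]
            for i in range(4): L(q[i],q[(i+1)%4],(0,255,0))
    q=[(.158,.145,.08),(.158,-.145,.08),(.014,-.145,.08),(.014,.145,.08)]
    for i in range(3): L(q[i],q[i+1],(0,0,255))
    r0,r1,c0,c1=box; cv2.imwrite(f"pics/{name}.png",im[int(r0*s):int(r1*s),int(c0*s):int(c1*s)])
E
python3 - <<'E'
from h import *
from scipy.optimize import least_squares
obs=[[(.5965,-.3085),(.602,-.2467),(.6027,-.1795),(.6104,-.1164)],[(.5964,-.3118),(.5996,-.243),(.603,-.1824),(.6109,-.1164)],[(.5966,-.3109),(.6018,-.2456),(.6042,-.1847),(.6062,-.1165)]]
r=least_squares(lambda p:np.concatenate([sad(p,k)[:2]-np.array(o[k]) for o in obs for k in range(4)]),[.516,-.21,-.06]); print(r.x.round(4),np.degrees(r.x[2]))
c=read_camera("wrist"); overlay("k_ov",c,r.x,(0,260,220,460),3)
E
```

```text
[ 0.5167 -0.2082 -0.0622] -3.5645326360174283
```

View pics/k_ov.png

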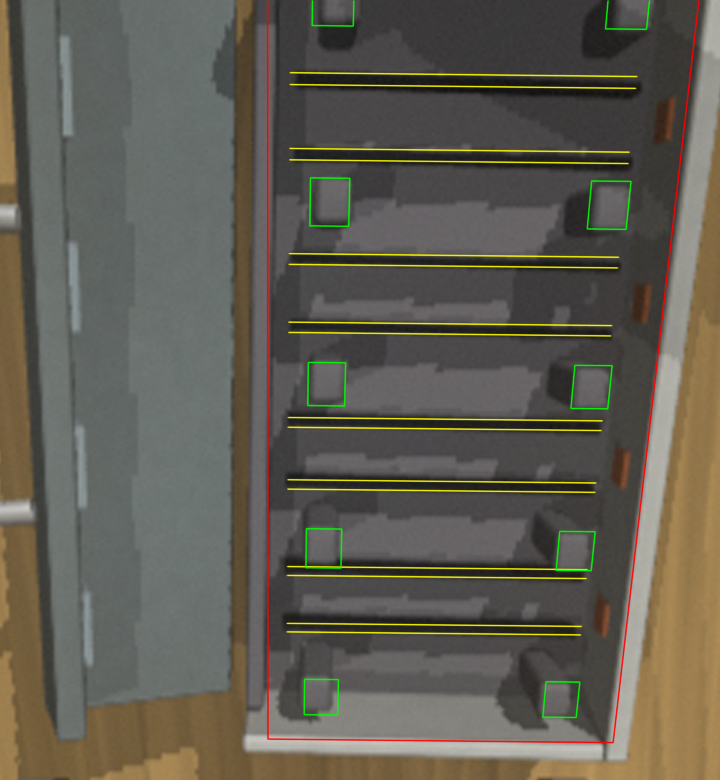

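```bash
python3 - <<'E'
from h import *
setcmd(*avg(1)); plan((.4339,.1282,.20),92.3)
E
```

```text
avg [ 0.5419 -0.2501  0.3261] std [0. 0. 0.] yaw 87.15 t 34.4167 j [-0.518  0.104  1.346 -0.     1.693 -0.469]
cmd [ 0.5419 -0.2501  0.3261] 87.15 -> shift cm [ 37.24 -12.67  12.61] turn -5.15
```

Call:
{"method": "step_arm", "body": {
  "series": "3 -1 1 0 0.4;7 -2.4 2.4 -2 0.4;10.6 -3.6 3.6 -5.2 0.4;14.2 -4.8 4.8 -5.2 0.4;17.8 -6 6 -5.2 0.4;21.4 -7.2 7.2 -5.2 0.4;25 -8.4 8.5 -5.2 0.4;28.6 -9.7 9.7 -5.2 0.4;32 -10.9 10.8 -5.2 0.4;35 -12 12 -5.2 0.4"
}}

```text
time_s: 35.25
position: [0.4389, 0.1069, 0.2063]
ee_rot: [0.692, 0.722, 0.0, 0.0]
wrist_force: [0.1, 0.4, -0.2]
opening: 0.0596
```

Call:
{"method": "step_arm", "body": {
  "series": "1.5 -0.5 0.6 0 0.4;2.2 -0.7 0.6 0 0.4;2.2 -0.7 0.6 0 0.4;2.2 -0.7 0.6 0 0.4;2.2 -0.7 0.6 0 0.4;2.2 -0.7 0.6 0 0.4;2.2 -0.7 0.6 0 0.4;2.2 -0.7 0.6 0 0.4;2.2 -0.7 0.6 0 0.4;2.2 -0.7 0.6 0 0.4"
}}

```text
time_s: 36.08
position: [0.4325, 0.1264, 0.2008]
ee_rot: [0.693, 0.721, -0.0, 0.0]
wrist_force: [1.1, 0.5, -0.8]
opening: 0.0597
```

```bash
python3 - <<'E'
from h import *
setcmd(*avg(2))
c=read_camera("wrist"); save("l_wrist",c)
for nm,x,y,yaw in [("C",.498,.2863,1.467),("D",.434,.128,1.61),("B",.587,.132,1.32)]:
    f=fitcell(c,x,y,yaw,bright=0 if nm=="D" else 70); print(nm,np.round(f,4),strip(c,*f[:3],verbose=False))
    if nm=="D": plan((f[0],f[1],.01),np.degrees(f[2]))
E
```

```text
avg [0.4324 0.1266 0.2008] std [0. 0. 0.] yaw 92.34 t 36.1833 j [ 0.171 -0.27   1.926 -0.     1.486  0.13 ]
C [0.4978 0.2875 1.4719 0.9497] [(-35.3, '+'), (28.0, '-'), (72.9, '+')]
D [0.4339 0.1253 1.6164 0.5522] [(-42.4, '+'), (20.8, '-'), (65.2, '+')]
cmd [0.4324 0.1266 0.2008] 92.34 -> shift cm [-0.14  0.14 19.08] turn -0.28
B [0.5871 0.1335 1.3249 0.9475] [(-40.2, '+'), (25.0, '-'), (90.6, '+')]
```

View pics/l_wrist.png

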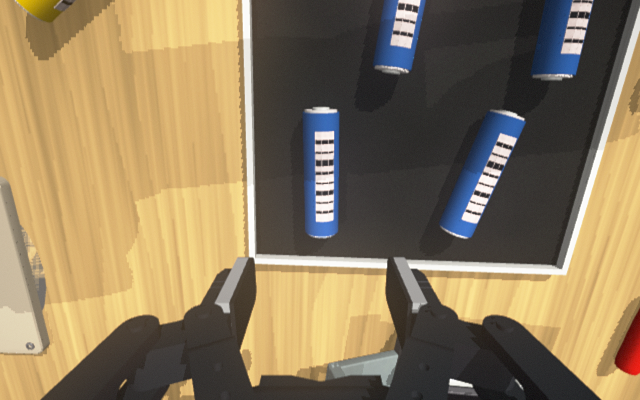

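```bash
python3 - <<'E'
from h import *
c=read_camera("wrist")
f=fitcell(c,.434,.128,1.61); print(np.round(f,4),strip(c,*f[:3],verbose=False)); plan((f[0],f[1],.01),np.degrees(f[2]))
E
```

```text
[0.4336 0.1292 1.6152 0.945 ] [(-42.9, '+'), (20.1, '-'), (64.3, '+')]
cmd [0.4324 0.1266 0.2008] 92.34 -> shift cm [ 0.26  0.13 19.08] turn -0.21
```

Call:
{"method": "step_arm", "body": {
  "series": "0.1 0 3 0 0.4;0.3 0 7 0 0.4;0.3 0 11 0 0.4;0.3 0 14 0 0.4;0.3 0 16.5 0 0.4;0.3 0 18 0 0.4;0.3 0 18.8 0 0.4;0.3 0 19 0 0.4;0.3 0 19 0 0.4;0.3 0 19 0 0.4"
}}

```text
time_s: 37.12
position: [0.4333, 0.13, 0.012]
ee_rot: [0.692, 0.722, 0.001, 0.001]
wrist_force: [-0.6, 0.5, 0.3]
opening: 0.0596
```

Call:
{"method": "step_arm", "body": {
  "series": "0 0 0 0 0.2;0 0 0 0 0;0 0 0 0 -0.1;0 0 0 0 -0.2;0 0 0 0 -0.3;0 0 0 0 -0.5;0 0 0 0 -1;0 0 0 0 -1;0 0 0 0 -1;0 0 0 0 -1"
}}

```text
time_s: 37.95
position: [0.4328, 0.1298, 0.0117]
ee_rot: [0.692, 0.722, 0.0, 0.0]
wrist_force: [-1.0, -0.1, 7.3]
opening: 0.0322
```

Call:
{"method": "step_arm", "body": {
  "series": "0 0 0 0 -0.1;0 0 0 0 -0.1;0 0 0.2 0 -0.1;0 0 0.4 0 -0.1;0 0 0.6 0 -0.1;0 0 0.6 0 -0.2;0 0 0.6 0 -0.5;0 0 0.6 0 -1;0 0 0.6 0 -1;0 0 0.6 0 -1"
}}

```text
time_s: 38.78
position: [0.432, 0.1297, 0.0045]
ee_rot: [0.692, 0.721, -0.0, -0.0]
wrist_force: [-0.4, -1.4, -2.3]
opening: 0.0324
```

```bash
python3 - <<'E'
from h import *
pose=(.5165,-.2085,-.0622); json.dump(pose,open("dock.json","w"))
for k in range(4): print(k,sad(pose,k).round(4))
setcmd(*avg(1)); p=sad(pose,0,.13); plan(p,176.44)
E
```

```text
0 [ 0.5964 -0.3097  0.055 ]
1 [ 0.6003 -0.2458  0.055 ]
2 [ 0.6043 -0.1819  0.055 ]
3 [ 0.6083 -0.118   0.055 ]
avg [0.432  0.1297 0.0046] std [0. 0. 0.] yaw 92.36 t 38.8333 j [ 0.178 -0.024  2.091 -0.     1.075  0.137]
cmd [0.432  0.1297 0.0046] 92.36 -> shift cm [-44.58  14.61 -12.54] turn -84.08
```

Call:
{"method": "step_arm", "body": {
  "series": "0 0 -1 0 -1;0 0 -3 0 -1;0 0 -6 0 -1;0 0.5 -9.5 -7 -1;-2 1.5 -12 -14 -1;-5.5 2.5 -12.5 -21 -1;-9 3.5 -12.5 -28 -1;-13 4.5 -12.5 -35 -1;-17 5.7 -12.5 -42 -1;-21 7 -12.5 -49 -1"
}}

```text
time_s: 39.67
position: [0.5057, -0.0635, 0.1309]
ee_rot: [0.35, 0.937, 0.0, 0.0]
wrist_force: [0.5, 1.0, -2.1]
opening: 0.0325
```

```bash
python3 - <<'E'
from h import *
moved(-21,7,-12.5,-49); p=sad(json.load(open("dock.json")),0,.13); plan(p,176.44); st()
E
```

```text
cmd [ 0.5106 -0.0772  0.1296] 141.36 -> shift cm [-21.21 -12.8   -0.04] turn -35.08
t 39.6667 pos [ 0.5057 -0.0635  0.1309] yaw tool x [-0.754  0.656 -0.001] y [0.656 0.754 0.001] f [ 0.5  1.  -2.1] op 0.0325 j [-0.23 -0.04  1.85  0.    1.33 -1.08]
```

Call:
{"method": "step_arm", "body": {
  "series": "-3 -1.8 0 -7 -1;-6.3 -3.8 0 -14 -1;-9.6 -5.8 0 -21 -1;-12.9 -7.8 0 -28 -1;-16.2 -9.8 0 -35.1 -1;-19 -11.5 0 -35.1 -1;-21.2 -12.8 0 -35.1 -1;-21.2 -12.8 0 -35.1 -1;-21.2 -12.8 0 -35.1 -1;-21.2 -12.8 0 -35.1 -1"
}}

```text
time_s: 40.5
position: [0.5797, -0.2977, 0.1299]
ee_rot: [0.055, 0.998, 0.0, -0.0]
wrist_force: [-0.4, 0.4, -1.8]
opening: 0.0323
```

```bash
python3 - <<'E'
from h import *
setcmd(*avg(3)); p=sad(json.load(open("dock.json")),0,.0385); plan(p,176.44)
c=read_camera("wrist"); save("m_wrist",c)
E
```

```text
avg [ 0.5798 -0.297   0.13  ] std [0.0001 0.0001 0.0001] yaw 173.79 t 40.65 j [-0.552  0.331  1.443  0.     1.367 -2.015]
cmd [ 0.5798 -0.297   0.13  ] 173.79 -> shift cm [-1.78 -1.08  9.15] turn -2.65
```

View pics/m_wrist.png

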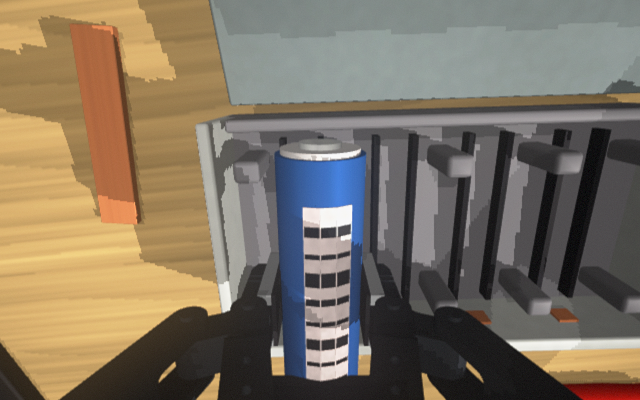

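Call:
{"method": "step_arm", "body": {
  "series": "-1 -0.5 0 -2.6 -1;-1.8 -1.1 0.5 -2.6 -1;-1.8 -1.1 2 -2.6 -1;-1.8 -1.1 3.5 -2.6 -1;-1.8 -1.1 5 -2.6 -1;-1.8 -1.1 6.3 -2.6 -1;-1.8 -1.1 7.3 -2.6 -1;-1.8 -1.1 8.1 -2.6 -1;-1.8 -1.1 8.6 -2.6 -1;-1.8 -1.1 8.6 -2.6 -1"
}}

```text
time_s: 41.53
position: [0.5958, -0.3104, 0.0421]
ee_rot: [0.032, 0.999, 0.001, -0.001]
wrist_force: [-0.1, 0.3, -2.5]
opening: 0.0321
```

```bash
python3 - <<'E'
from h import *
setcmd(*avg(2)); p=sad(json.load(open("dock.json")),0,.0385); plan(p,176.44); print(manip.observe()["wrist_force"])
E
```

```text
avg [ 0.5966 -0.3109  0.0437] std [0.0003 0.0002 0.0005] yaw 176.33 t 41.6333 j [-0.557  0.471  1.43   0.     1.24  -2.063]
cmd [ 0.5966 -0.3109  0.0437] 176.33 -> shift cm [0.04 0.13 0.52] turn -0.11
[ 0.90595177 -0.20659849 -2.08381418]
```

Call:
{"method": "step_arm", "body": {
  "series": "0 0.1 0.1 0 -1;0 0.1 0.3 0 -1;0 0.1 0.5 0 -1;0 0.1 0.55 0 -1;0 0.1 0.55 0 -1;0 0.1 0.55 0 -1;0 0.1 0.55 0 -0.15;0 0.1 0.55 0 -0.05;0 0.1 0.55 0 0.05;0 0.1 0.55 0 0.1"
}}

```text
time_s: 42.47
position: [0.5967, -0.31, 0.0383]
ee_rot: [0.032, 0.999, -0.0, -0.0]
wrist_force: [-0.4, -0.1, 0.2]
opening: 0.0468
```

Call:
{"method": "step_arm", "body": {
  "series": "0 0 0 0 0.1;0 0 -0.5 0 0.1;0 0 -2 0 0.1;0 0 -4 0 0.1;0 0 -7 0 0.1;0 0 -10.5 0 0.1;2 0 -14 0 0.1;4 0 -17 0 0.1;4 0 -20 0 0.4;4 0 -20 0 0.4"
}}

```text
time_s: 43.3
position: [0.5589, -0.3093, 0.249]
ee_rot: [0.032, 0.999, -0.004, 0.006]
wrist_force: [0.9, 0.1, 1.9]
opening: 0.06
```

```bash
python3 - <<'E'
from h import *
setcmd(*avg(3))
c=read_camera("wrist"); save("n_wrist",c)
f=fitcell(c,.5964,-.3097,-.06,z=.055,bright=0); print(np.round(f,4),strip(c,*f[:3],z=.055,verbose=False)); plan((.587,.07,.2),75.5)
E
```

```text
avg [ 0.5579 -0.3082  0.2427] std [0.0006 0.0005 0.0024] yaw 176.33 t 43.45 j [-0.585  0.223  1.369  0.     1.547 -2.092]
[ 0.6047 -0.3105 -0.0824  0.5145] [(-70.2, '-'), (-23.0, '+'), (38.9, '-'), (74.6, '+')]
cmd [ 0.5579 -0.3082  0.2427] 176.33 -> shift cm [-0.48 37.93  4.27] turn 100.83
```

View pics/n_wrist.png

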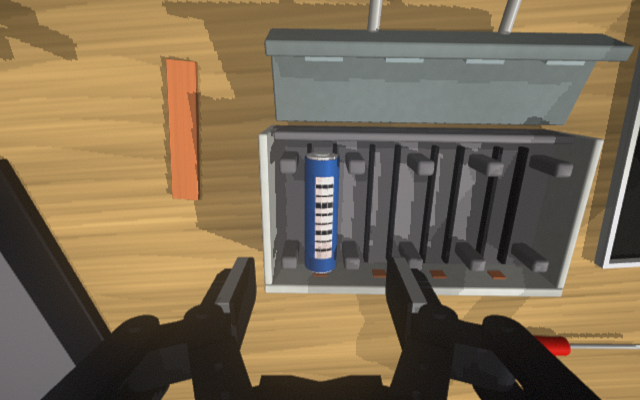

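```bash
cat >> h.py <<'E'
def drawcell(im,c,x,y,yaw,z,s,col=(0,255,0)):
    h=hull_px(c,x,y,yaw,z); cv2.polylines(im,[np.int32(np.round((h+.5)*s*16))],True,col,1,cv2.LINE_AA,4)
E
python3 - <<'E'
from h import *
c=read_camera("wrist"); pose=json.load(open("dock.json")); s=4
im=cv2.resize(c["frame"][:,:,::-1],None,fx=s,fy=s,interpolation=cv2.INTER_CUBIC)
p=sad(pose,0); drawcell(im,c,p[0],p[1],pose[2],.055,s)
cv2.imwrite("pics/n2.png",im[120*s:300*s,260*s:400*s]); 
f=fitcell(c,.5964,-.3097,-.06,z=.055,bright=110); print(np.round(f,4),strip(c,*f[:3],z=.055,verbose=False))
print(strip(c,p[0],p[1],pose[2],z=.055))
E
```

```text
[ 0.6018 -0.3096 -0.08    0.8281] [(-24.9, '+'), (36.2, '-'), (66.3, '+')]
   [(-75, 34), (-70, 38), (-65, 42), (-59, 45), (-55, 48), (-50, 52), (-45, 56), (-40, 60), (-35, 65), (-29, 70), (-25, 55), (-20, 0), (-14, -17), (-10, -16), (-5, -16), (0, -13), (5, -10), (10, -10), (14, -11), (20, -9), (25, -8), (29, -8), (35, 4), (40, 57), (45, 101), (50, 104), (55, 98), (59, 87), (65, 69), (70, 49), (75, 29)]
[(-74.5, '-'), (-23.2, '+'), (37.9, '-'), (73.6, '+')]
```

View pics/n2.png

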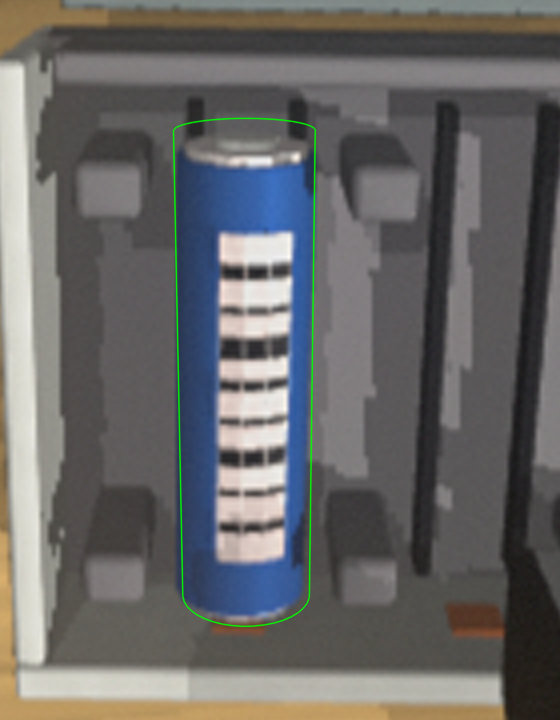

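```bash
python3 - <<'E'
from h import *
c=read_camera("wrist"); pose=json.load(open("dock.json"))
for d in (-.0425,0,.0425):
    u=proj(c,dpt(pose,(.086+d,-.096+.003,.0715))); print((u[1]+.5-120)*4,(u[0]+.5-260)*4)
setcmd(*avg(1)); plan((.587,.07,.2),75.5)
E
```

```text
230.55506700519265 255.61749246453223
401.33331093663696 255.79267379260614
558.9425352113947 255.95434657123155
avg [ 0.5562 -0.3069  0.2365] std [0. 0. 0.] yaw 176.35 t 43.65 j [-0.585  0.226  1.372 -0.     1.547 -2.092]
cmd [ 0.5562 -0.3069  0.2365] 176.35 -> shift cm [-0.67 37.81  3.65] turn 100.85
```

Call:
{"method": "step_arm", "body": {
  "series": "-0.2 2 0 7 0.4;-0.4 6 0 14 0.4;-0.6 10 0.5 21 0.4;-0.7 14 1 28 0.4;-0.7 18 1.5 35 0.4;-0.7 22 2 42 0.4;-0.7 26 2.5 49 0.4;-0.7 30 3 56 0.4;-0.7 34 3.5 63 0.4;-0.7 38 3.6 70 0.4"
}}

```text
time_s: 44.48
position: [0.5865, 0.0659, 0.2004]
ee_rot: [0.59, 0.808, -0.001, -0.001]
wrist_force: [1.0, -0.8, -0.2]
opening: 0.0599
```

```bash
python3 - <<'E'
from h import *
moved(-.7,38,3.6,70); plan((.5871,.130,.2),75.9); st()
E
```

```text
cmd [0.5874 0.0719 0.2005] 106.35 -> shift cm [5.58 1.6  0.05] turn 30.45
t 44.4833 pos [0.5865 0.0659 0.2004] yaw tool x [-0.304  0.953  0.001] y [ 0.953  0.304 -0.003] f [ 1.  -0.8 -0.2] op 0.0599 j [ 0.03  0.12  1.55 -0.    1.47 -0.28]
```

Call:
{"method": "step_arm", "body": {
  "series": "1 0.3 0 7 0.4;2.5 0.6 0 14 0.4;4 1 0 21 0.4;5 1.4 0 28 0.4;5.6 1.6 0 30.5 0.4;5.6 1.6 0 30.5 0.4;5.6 1.6 0 30.5 0.4;5.6 1.6 0 30.5 0.4;5.6 1.6 0 30.5 0.4;5.6 1.6 0 30.5 0.4"
}}

```text
time_s: 45.32
position: [0.5856, 0.1215, 0.2024]
ee_rot: [0.78, 0.626, -0.0, -0.0]
wrist_force: [0.0, 0.1, -0.8]
opening: 0.0593
```

```bash
cat > look.py <<'E'
from h import *
import sys
nm=sys.argv[1]; x,y,yaw=map(float,sys.argv[2:5]); pic=sys.argv[5]
setcmd(*avg(2)); c=read_camera("wrist"); save(pic,c)
f=fitcell(c,x,y,yaw); print(nm,np.round(f,4),strip(c,*f[:3],verbose=False)); plan((f[0],f[1],.005),np.degrees(f[2]))
E
python3 look.py B .5871 .1335 1.325 o_wrist
```

```text
avg [0.5856 0.1216 0.2026] std [0.     0.0001 0.    ] yaw 77.53 t 45.4167 j [ 0.119  0.14   1.531 -0.     1.471  0.337]
B [0.5872 0.1344 1.3228 0.9518] [(-74.1, '-'), (-37.5, '+'), (25.6, '-'), (70.9, '+')]
cmd [0.5856 0.1216 0.2026] 77.53 -> shift cm [ 1.29 -0.12 19.76] turn 1.74
```

View pics/o_wrist.png

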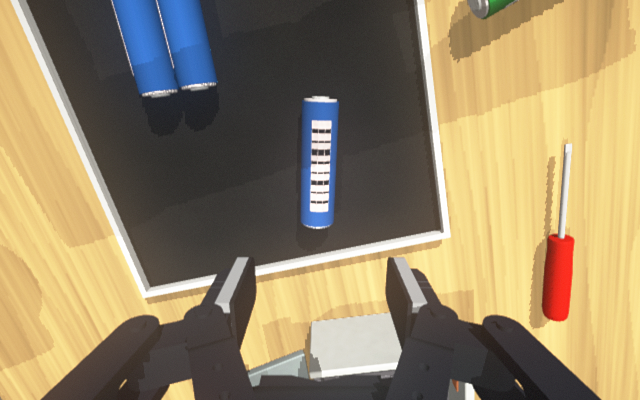

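Call:
{"method": "step_arm", "body": {
  "series": "0.5 0 3 1.7 0.4;1.3 -0.1 7 1.7 0.4;1.3 -0.1 11 1.7 0.4;1.3 -0.1 14.5 1.7 0.4;1.3 -0.1 17 1.7 0.4;1.3 -0.1 18.7 1.7 0.4;1.3 -0.1 19.4 1.7 0.4;1.3 -0.1 19.7 1.7 0.4;1.3 -0.1 19.8 1.7 0.4;1.3 -0.1 19.8 1.7 0.4"
}}

```text
time_s: 46.3
position: [0.5886, 0.1352, 0.0061]
ee_rot: [0.789, 0.615, 0.001, 0.001]
wrist_force: [-0.7, -0.7, 0.2]
opening: 0.0597
```

Call:
{"method": "step_arm", "body": {
  "series": "0 0 0 0 0.2;0 0 0 0 0;0 0 0 0 -0.1;0 0 0 0 -0.2;0 0 0 0 -0.3;0 0 0 0 -0.5;0 0 0 0 -1;0 0 0 0 -1;0 0 0 0 -1;0 0 0 0 -1"
}}

```text
time_s: 47.13
position: [0.588, 0.1352, 0.0056]
ee_rot: [0.789, 0.615, 0.001, 0.0]
wrist_force: [-1.9, -0.0, 6.1]
opening: 0.0324
```

```bash
python3 - <<'E'
from h import *
setcmd(*avg(2)); p=sad(json.load(open("dock.json")),1,.13); plan(p,176.44); print(manip.observe()["wrist_force"])
t=read_camera("top"); save("p_top",t,(130,260,190,325),5)
E
```

```text
avg [0.588  0.1352 0.0056] std [0. 0. 0.] yaw 75.84 t 47.2333 j [ 0.141  0.354  1.662 -0.     1.124  0.388]
cmd [0.588  0.1352 0.0056] 75.84 -> shift cm [-36.64  10.52 -12.44] turn -100.6
[-1.90578321 -0.57809717  5.94615017]
```

View pics/p_top.png

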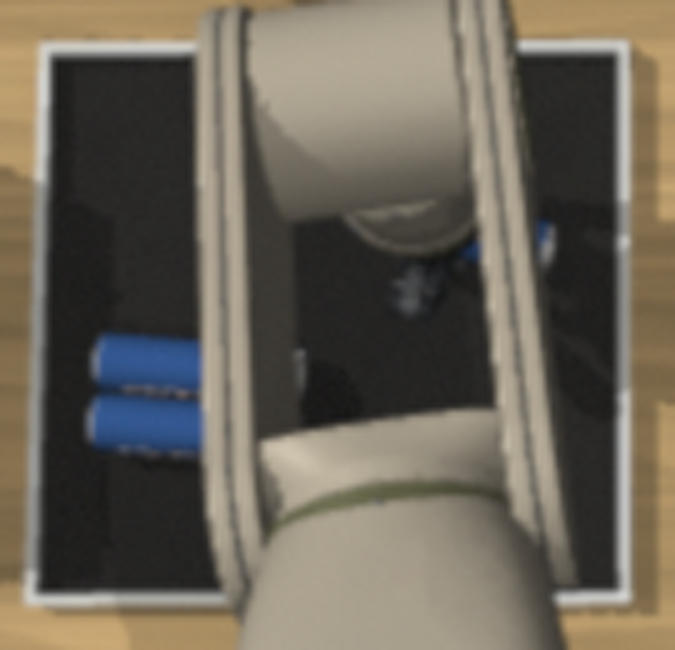

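Call:
{"method": "step_arm", "body": {
  "series": "0 0 -1 0 -1;0 0 -3 0 -1;0 0 -6 3 -1;-0.5 0 -9.5 10 -1;-2.5 0.5 -12 17 -1;-6 1.5 -12.5 24 -1;-10 2.5 -12.5 31 -1;-14 3.7 -12.5 38 -1;-18 5 -12.5 45 -1;-22 6.2 -12.5 52 -1"
}}

```text
time_s: 48.12
position: [0.5932, -0.0945, 0.13]
ee_rot: [0.979, 0.204, 0.0, -0.0]
wrist_force: [0.5, 0.2, -2.4]
opening: 0.0325
```

```bash
python3 - <<'E'
from h import *
moved(-22,6.2,-12.5,52); p=sad(json.load(open("dock.json")),1,.13); plan(p,-3.56); st()
E
```

```text
cmd [ 0.5943 -0.0933  0.1306] 23.84 -> shift cm [-5.61 14.19  0.06] turn 27.4
t 48.1167 pos [ 0.5932 -0.0945  0.13  ] yaw tool x [0.917 0.399 0.   ] y [ 0.399 -0.917 -0.   ] f [ 0.5  0.2 -2.4] op 0.0325 j [-0.24  0.2   1.6   0.    1.34  0.92]
```

Call:
{"method": "step_arm", "body": {
  "series": "-1.4 3.5 0 7 -1;-2.8 7 0 14 -1;-4.2 10.5 0 21 -1;-5.6 14.2 0 27.4 -1;-5.6 14.2 0 27.4 -1;-5.6 14.2 0 27.4 -1;-5.6 14.2 1 27.4 -1;-5.6 14.2 2 27.4 -1;-5.6 14.2 3 27.4 -1;-5.6 14.2 3 27.4 -1"
}}

```text
time_s: 48.95
position: [0.5978, -0.243, 0.0954]
ee_rot: [1.0, -0.03, -0.003, -0.001]
wrist_force: [-0.9, -0.2, -3.3]
opening: 0.032
```

```bash
python3 - <<'E'
from h import *
setcmd(*avg(3)); p=sad(json.load(open("dock.json")),1,.0396); plan(p,-3.56)
c=read_camera("wrist"); save("q_wrist",c)
E
```

```text
avg [ 0.599  -0.2439  0.0979] std [0.0006 0.0004 0.001 ] yaw -3.48 t 49.1 j [-0.466  0.35   1.479 -0.     1.314  1.166]
cmd [ 0.599  -0.2439  0.0979] -3.48 -> shift cm [0.15 0.18 5.83] turn 0.08
```

View pics/q_wrist.png

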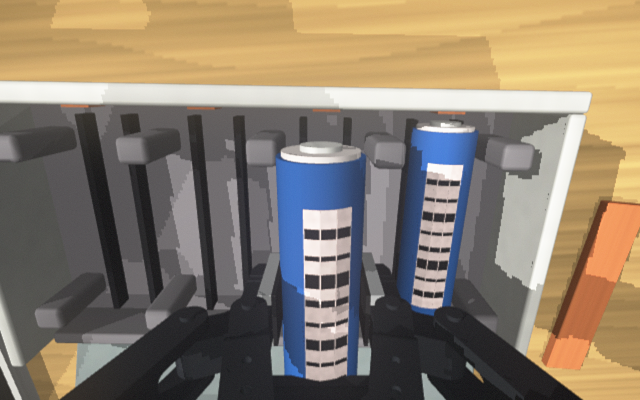

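Call:
{"method": "step_arm", "body": {
  "series": "0.1 0.15 1 0 -1;0.1 0.15 2.2 0 -1;0.1 0.15 3.3 0 -1;0.1 0.15 4.2 0 -1;0.1 0.15 4.9 0 -1;0.1 0.15 5.3 0 -1;0.1 0.15 5.6 0 -1;0.1 0.15 5.7 0 -1;0.1 0.15 5.8 0 -1;0.1 0.15 5.8 0 -1"
}}

```text
time_s: 49.98
position: [0.601, -0.2471, 0.042]
ee_rot: [1.0, -0.031, 0.0, 0.0]
wrist_force: [0.3, -0.2, -2.4]
opening: 0.0322
```

Call:
{"method": "step_arm", "body": {
  "series": "0 0 0 0 -1;0 0 0 0 -1;0 0 0 0 -1;0 0 0 0 -0.15;0 0 0 0 -0.1;0 0 0 0 -0.05;0 0 0 0 0;0 0 0 0 0.05;0 0 0 0 0.1;0 0 0 0 0.1"
}}

```text
time_s: 50.82
position: [0.6008, -0.2469, 0.0417]
ee_rot: [1.0, -0.031, 0.0, 0.0]
wrist_force: [0.2, -0.7, 0.8]
opening: 0.047
```

Call:
{"method": "step_arm", "body": {
  "series": "0 0 0 0 0.1;0 0 -0.5 0 0.1;0 0 -2 0 0.1;0 0 -4 0 0.1;0 0 -7 0 0.1;0 0 -10.5 0 0.1;2 0 -14 0 0.1;3 0 -16 0 0.1;3 0 -17 0 0.1;3 0 -17 0 0.1"
}}

```text
time_s: 51.65
position: [0.6325, -0.2495, 0.2166]
ee_rot: [1.0, -0.031, 0.003, 0.001]
wrist_force: [0.7, -0.2, 0.7]
opening: 0.0471
```

```bash
cat > chk.py <<'E'
from h import *
import sys
pose=json.load(open("dock.json")); setcmd(*avg(2)); c=read_camera("wrist"); save(sys.argv[1],c)
for k in map(int,sys.argv[2].split(",")):
    p=sad(pose,k); e=strip(c,p[0],p[1],pose[2],z=.055,verbose=False)
    print(k,e,"strip ends px row,col",[np.round(proj(c,dpt(pose,(.086+d,-.096+.064*k,.072)))[::-1],0) for d in(-.0425,.0425)])
E
python3 chk.py r_wrist 0,1
```

```text
avg [ 0.6305 -0.2489  0.2122] std [0.0006 0.0002 0.0012] yaw -3.56 t 51.75 j [-0.451  0.348  1.272 -0.     1.522  1.182]
0 [(-52.9, '-'), (-22.8, '+'), (41.1, '-')] strip ends px row,col [array([264., 389.]), array([175., 395.])]
1 [(-50.2, '-'), (-41.6, '+'), (26.2, '-')] strip ends px row,col [array([264., 320.]), array([175., 319.])]
```

View pics/r_wrist.png

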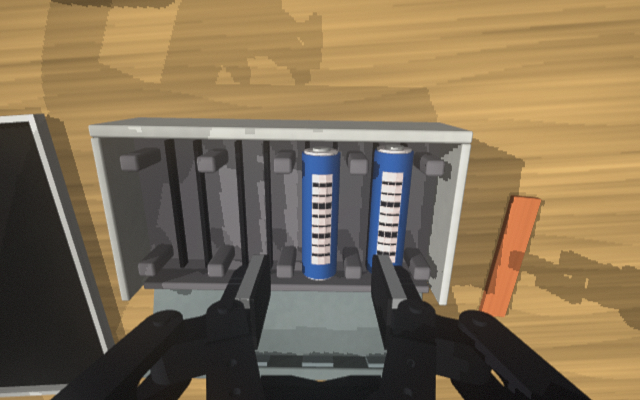

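```bash
python3 - <<'E'
from h import *
plan((.50,.27,.30),0)
E
```

```text
cmd [ 0.6305 -0.2489  0.2122] -3.56 -> shift cm [-16.25 -50.98  -8.78] turn -3.56
```

Call:
{"method": "step_arm", "body": {
  "series": "-0.5 -2 -1.5 0 -0.5;-1.5 -5.5 -3 0 -1;-3 -9 -4 0 -1;-4.5 -12.5 -5 0 -1;-6 -16 -6 0 -1;-7.5 -19.5 -7 0 -1;-9 -23 -8 0 -1;-10.5 -26.5 -8.5 0 -1;-11.5 -30 -8.8 0 -1;-12.5 -33.5 -8.8 0 -1"
}}

```text
time_s: 52.63
position: [0.5249, 0.0946, 0.2982]
ee_rot: [1.0, -0.031, -0.001, 0.0]
wrist_force: [1.6, 0.2, 0.1]
opening: 0.0004
```

Call:
{"method": "step_arm", "body": {
  "series": "-0.5 -3.5 0 -1 -1;-1 -7 0 -3 -1;-2 -10.5 0 -3.5 -1;-3 -14 0 -3.5 -1;-3.7 -17.5 0 -3.5 -1;-3.7 -17.5 0 -3.5 -1;-3.7 -17.5 0 -3.5 -1;-3.7 -17.5 0 -3.5 -1;-3.7 -17.5 0 -3.5 -1;-3.7 -17.5 0 -3.5 -1"
}}

```text
time_s: 53.47
position: [0.5008, 0.2689, 0.299]
ee_rot: [1.0, -0.001, -0.0, 0.0]
wrist_force: [-0.2, 0.9, -0.5]
opening: -0.0002
```

```bash
python3 - <<'E'
from h import *
setcmd(*avg(2)); c=read_camera("wrist"); save("s_wrist",c)
t=read_camera("top"); save("s_top",t,(130,260,190,325),5)
for d in nets.mark_of("cell1","wrist"): print(np.round(d["centre"],1),round(d["confidence"],2),unproj(c,*d["centre"],.021).round(4))
E
```

```text
avg [0.501  0.2691 0.2994] std [0.     0.0001 0.0001] yaw -0.17 t 53.5667 j [ 0.403  0.027  1.473 -0.     1.641  1.977]
[156.3 309.6] 0.8 [0.5036 0.2827 0.021 ]
[183.  303.4] 0.64 [0.4693 0.2911 0.021 ]
```

View pics/s_wrist.png

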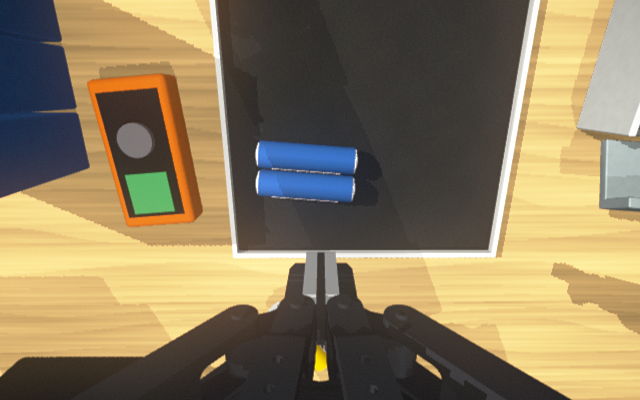

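View pics/s_top.png

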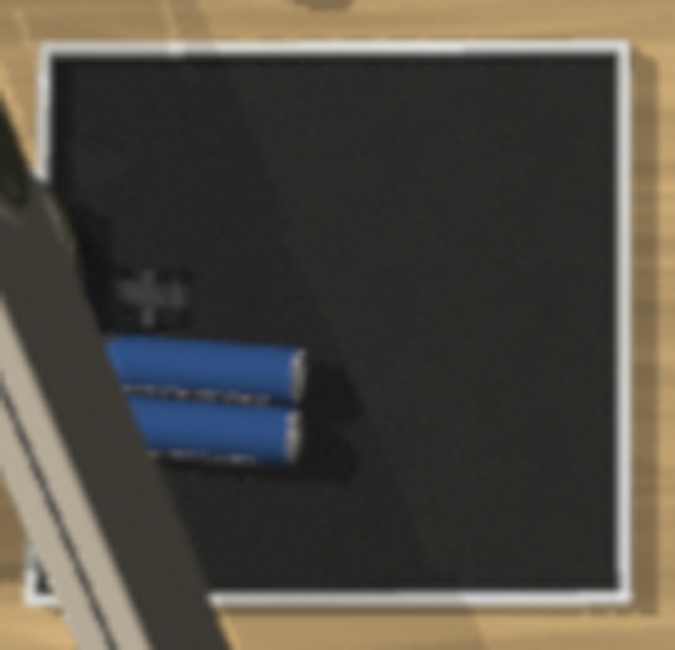

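```bash
python3 - <<'E'
from h import *
c=read_camera("wrist"); t=read_camera("top")
for nm,x,y,yaw in [("A",.5036,.2827,1.53),("C",.4693,.2911,1.53)]:
    f=c["frame"].astype(int); 
    g=fitcell(c,x,y,yaw); print(nm,np.round(g,4)); 
    u=np.array([np.cos(g[2]),np.sin(g[2])])
    print(" wrist",strip(c,*g[:3]))
    # top: use only visible end (toward -y)
    import h
    q=np.array(g[:2])-u*.02
    print(" top",strip(t,*g[:3]))
t2=t["frame"].copy(); im=cv2.resize(t2[:,:,::-1],None,fx=5,fy=5,interpolation=cv2.INTER_CUBIC)
E
```

```text
A [0.502  0.287  1.4834 0.8326]
   [(-90, 76), (-85, 85), (-80, 96), (-75, 106), (-70, 113), (-65, 119), (-59, 124), (-55, 128), (-50, 132), (-45, 135), (-40, 137), (-35, 139), (-29, 141), (-25, 143), (-20, 144), (-14, 142), (-10, 140), (-5, 137), (0, 132), (5, 128), (10, 124), (14, 119), (20, 114), (25, 108), (29, 101), (35, 95), (40, 86), (45, 67), (50, 42), (55, 19), (59, 8), (65, 4)]
 wrist [(44.4, '+')]
   [(-75, 34), (-70, 38), (-65, 44), (-59, 51), (-55, 58), (-50, 64), (-45, 70), (-40, 75), (-35, 79), (-29, 81), (-25, 83), (-20, 84), (-14, 84), (-10, 85), (-5, 84), (0, 83), (5, 82), (10, 81), (14, 79), (20, 76), (25, 73), (29, 70), (35, 66), (40, 60), (45, 54), (50, 45), (55, 36), (59, 27), (65, 20), (70, 16), (75, 13), (80, 12), (85, 12)]
 top [(-67.4, '-'), (52.2, '+')]
C [0.4734 0.2883 1.517  0.7368]
   [(-95, 103), (-90, 102), (-85, 99), (-80, 96), (-75, 91), (-70, 81), (-65, 60), (-59, 31), (-55, 11), (-50, 29), (-45, 75), (-40, 104), (-35, 116), (-29, 123), (-25, 129), (-20, 134), (-14, 137), (-10, 139), (-5, 140), (0, 142), (5, 142), (10, 142), (14, 139), (20, 137), (25, 133), (29, 130), (35, 128), (40, 125), (45, 122), (50, 120), (55, 118), (59, 116), (65, 115)]
 wrist [(-67.2, '+'), (-45.6, '-')]
   [(-75, 48), (-70, 45), (-65, 41), (-59, 35), (-55, 28), (-50, 21), (-45, 15), (-40, 12), (-35, 17), (-29, 27), (-25, 43), (-20, 59), (-14, 69), (-10, 76), (-5, 80), (0, 82), (5, 83), (10, 83), (14, 83), (20, 82), (25, 81), (29, 80), (35, 78), (40, 76), (45, 74), (50, 72), (55, 70), (59, 68), (65, 67), (70, 65), (75, 64), (80, 63)]
 top [(-64.8, '+'), (-25.8, '-')]
```

```bash
python3 - <<'E'
from h import *
c=read_camera("wrist"); t=read_camera("top"); S=4
f=c["frame"].astype(np.float32); r0,r1,c0,c1=125,220,240,380; im=f[r0:r1,c0:c1]
b=((im[:,:,2]-im[:,:,0]>30)|(im.min(2)>90)).astype(np.uint8)
up=(cv2.resize(b.astype(np.float32),None,fx=S,fy=S)>.5).astype(np.uint8); 
up=cv2.morphologyEx(up,cv2.MORPH_CLOSE,np.ones((9,9),np.uint8)); up[:, :5]=0
n,lab,s_,_=cv2.connectedComponentsWithStats(up); keep=[i for i in range(1,n) if s_[i,4]>1500]; up=np.isin(lab,keep).astype(np.uint8)
print(s_[keep])
def cost(p):
    m=np.zeros_like(up)
    for q in (p[:3],p[3:]):
        cv2.fillPoly(m,[np.int32(np.round((hull_px(c,q[0]/100,q[1]/100,q[2])-[c0,r0]+.5)*S*16))],1,shift=4)
    return 1-np.minimum(m,up).sum()/np.maximum(m,up).sum()
p0=np.array([50.2,28.6,1.52,46.7,28.6,1.52]); sx=[p0]+[p0+np.eye(6)[i]*d for i,d in enumerate((.6,.6,.06,.6,.6,.06))]
r=minimize(cost,p0,method="Nelder-Mead",options=dict(initial_simplex=sx,maxiter=500)); print(r.x.round(3),r.fun)
for q in (r.x[:3],r.x[3:]):
    a=(q[0]/100,q[1]/100,q[2]); print(strip(c,*a,verbose=False),strip(t,*a))
E
```

```text
[[   64    60   412   252 89521]]
[50.225 28.714  1.494 46.669 28.867  1.493] 0.056869674565834805
   [(-75, 31), (-70, 35), (-65, 41), (-59, 48), (-55, 56), (-50, 63), (-45, 69), (-40, 74), (-35, 78), (-29, 80), (-25, 82), (-20, 84), (-14, 84), (-10, 85), (-5, 84), (0, 84), (5, 82), (10, 81), (14, 79), (20, 76), (25, 73), (29, 70), (35, 67), (40, 62), (45, 55), (50, 47), (55, 38), (59, 29), (65, 22), (70, 17), (75, 14), (80, 13), (85, 12)]
[(-89.4, '-'), (45.7, '+')] [(-65.2, '-'), (53.3, '+')]
   [(-80, 17), (-75, 19), (-70, 23), (-65, 28), (-59, 36), (-55, 46), (-50, 56), (-45, 65), (-40, 71), (-35, 76), (-29, 80), (-25, 81), (-20, 83), (-14, 84), (-10, 84), (-5, 83), (0, 82), (5, 80), (10, 78), (14, 76), (20, 73), (25, 69), (29, 66), (35, 62), (40, 59), (45, 55), (50, 50), (55, 45), (59, 40), (65, 33), (70, 28), (75, 24), (80, 21)]
[(-80.6, '-'), (50.9, '+')] [(-57.9, '-'), (59.0, '+')]
```

```bash
python3 - <<'E'
from h import *
plan((.4923,.288,.0378),-4.4)
E
```

```text
cmd [0.501  0.2691 0.2994] -0.17 -> shift cm [-0.87 -1.89 26.16] turn 4.23
```

Call:
{"method": "step_arm", "body": {
  "series": "-0.2 -0.5 2.5 2 -1;-0.5 -1 6.5 4.2 -1;-0.9 -1.9 10.5 4.2 -1;-0.9 -1.9 14.5 4.2 -1;-0.9 -1.9 18 4.2 -1;-0.9 -1.9 21.5 4.2 -1;-0.9 -1.9 24 4.2 -1;-0.9 -1.9 25.2 4.2 -1;-0.9 -1.9 25.7 4.2 -1;-0.9 -1.9 25.7 4.2 -1"
}}

```text
time_s: 54.75
position: [0.4914, 0.2892, 0.0422]
ee_rot: [0.999, -0.037, -0.001, 0.0]
wrist_force: [0.4, -1.2, 0.2]
opening: 0.0002
```

Call:
{"method": "step_arm", "body": {
  "series": "0 0 0 0 -1;0 0 0 0 -1;0 0 0 0 -1;0 0 0 0 -1;0 0 0.05 0 -1;0 0 0.1 0 -1;0 0 0.15 0 -1;0 0 0.2 0 -1;0 0 0.2 0 -1;0 0 0.2 0 -1"
}}

```text
time_s: 55.58
position: [0.4916, 0.2893, 0.0405]
ee_rot: [0.999, -0.037, -0.0, 0.0]
wrist_force: [-0.5, 0.4, 0.4]
opening: -0.0
```

Down 3 mm, then stroke.

Call:
{"method": "step_arm", "body": {
  "series": "0 0 0.1 0 -1;0 0 0.2 0 -1;0 0 0.28 0 -1;0 0 0.28 0 -1;0 0 0.28 0 -1;0 0 0.28 0 -1;0 0 0.28 0 -1;0 0 0.28 0 -1;0 0 0.28 0 -1;0 0 0.28 0 -1"
}}

```text
time_s: 56.42
position: [0.4918, 0.2893, 0.0379]
ee_rot: [0.999, -0.037, 0.0, -0.0]
wrist_force: [0.3, -0.5, 1.7]
opening: -0.0002
```

Call:
{"method": "step_arm", "body": {
  "series": "0.3 0 0 0 -1;1 0 0 0 -1;1.7 0 0 0 -1;2.4 0 0 0 -1;3.1 0 0 0 -1;3.7 0 0 0 -1;4.1 0 0 0 -1;4.2 0 0 0 -1;4.2 0 0 0 -1;4.2 0 0 0 -1"
}}

```text
time_s: 57.25
position: [0.5334, 0.2861, 0.0376]
ee_rot: [0.999, -0.037, -0.0, 0.0]
wrist_force: [0.3, -1.7, 2.4]
opening: -0.0002
```

Call:
{"method": "step_arm", "body": {
  "series": "0 0 -0.4 0 -1;0 0 -0.8 0 -1;-0.8 0 -0.8 0 -1;-1.6 0 -0.8 0 -1;-1.6 0 -0.5 0 -1;-1.6 0 -0.2 0 -1;-1.6 0 0.05 0 -1;-1.6 0 0.05 0 -1;-1.6 0 0.05 0 -1;-1.6 0 0.05 0 -1"
}}

```text
time_s: 58.08
position: [0.5185, 0.2874, 0.038]
ee_rot: [0.999, -0.037, 0.001, -0.0]
wrist_force: [0.3, -1.4, 5.7]
opening: -0.0001
```

Call:
{"method": "step_arm", "body": {
  "series": "0.3 0 0 0 -1;0.6 0 0 0 -1;0.9 0 0 0 -1;1.1 0 0 0 -1;1.1 0 0 0 -1;1.1 0 0 0 -1;1.1 0 -0.5 0 -1;1.1 0 -2 0 -1;1.1 0 -5 0 -1;0 0 -9 0 -0.5"
}}

```text
time_s: 58.92
position: [0.516, 0.2859, 0.1244]
ee_rot: [0.999, -0.038, -0.003, 0.002]
wrist_force: [0.2, 0.5, 0.0]
opening: 0.0107
```

Call:
{"method": "step_arm", "body": {
  "series": "-1 0 -3 0 0;-2 0 -6 0 0.2;-4 0 -8 0 0.4;-6 0 -9 0 0.4;-6 0 -9 0 0.4;-6 0 -9 0 0.4;-6 0 -9 0 0.4;-6 0 -9 0 0.4;-6 0 -9 0 0.4;-6 0 -9 0 0.4"
}}

```text
time_s: 59.75
position: [0.4579, 0.2915, 0.2162]
ee_rot: [0.999, -0.037, -0.001, 0.0]
wrist_force: [0.1, -0.8, 0.1]
opening: 0.0598
```

```bash
python3 look.py A .529 .286 1.494 t_wrist
```

```text
avg [0.4578 0.2916 0.2165] std [0.     0.     0.0001] yaw -4.29 t 59.85 j [ 0.473 -0.016  1.667 -0.     1.492  2.118]
A [0.5288 0.2844 1.4874 0.9387] [(-71.5, '-'), (-26.3, '+'), (41.9, '-'), (56.8, '+')]
cmd [0.4578 0.2916 0.2165] -4.29 -> shift cm [ 7.13  0.19 21.15] turn -89.51
```

View pics/t_wrist.png

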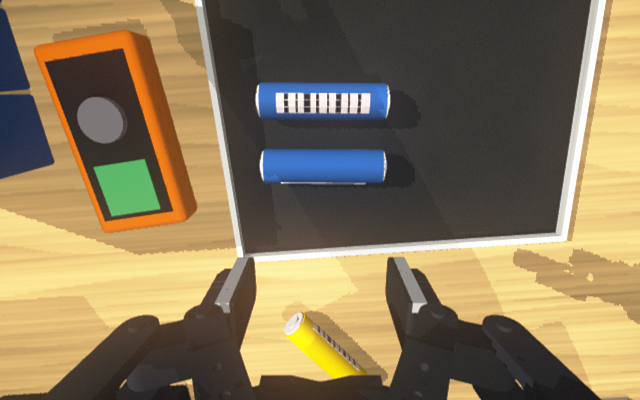

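Call:
{"method": "step_arm", "body": {
  "series": "1 0 0 -7 0.1;3 0 0 -14 0.1;5 0 0 -21 0.1;7 0.1 0 -28 0.1;7.2 0.2 0 -35 0.1;7.2 0.2 2 -42 0.1;7.2 0.2 4 -49 0.1;7.2 0.2 6 -56 0.1;7.2 0.2 8 -63 0.1;7.2 0.2 8 -70 0.1"
}}

```text
time_s: 60.73
position: [0.5268, 0.2832, 0.1318]
ee_rot: [0.838, 0.545, -0.004, -0.001]
wrist_force: [-1.1, 0.2, -0.6]
opening: 0.0469
```

Call:
{"method": "step_arm", "body": {
  "series": "0 0 0 -7 0.1;0 0 0 -14 0.1;0 0 0 -19.5 0.1;0 0 0 -19.5 0.1;0 0 0 -19.5 0.1;0 0 0 -19.5 0.1;0 0 0 -19.5 0.1;0 0 0 -19.5 0.1;0 0 0 -19.5 0.1;0 0 0 -19.5 0.1"
}}

```text
time_s: 61.57
position: [0.5295, 0.2845, 0.1373]
ee_rot: [0.736, 0.677, 0.0, -0.0]
wrist_force: [-0.8, 0.1, -0.3]
opening: 0.0468
```

```bash
python3 - <<'E'
from h import *
setcmd(*avg(2)); plan((.530,.2844,.005),85.2)
c=read_camera("wrist"); save("u_wrist",c); f=fitcell(c,.5288,.2844,1.4874); print(f)
E
```

```text
avg [0.5295 0.2845 0.1373] std [0. 0. 0.] yaw 85.21 t 61.6667 j [ 0.408  0.194  1.591 -0.     1.356  0.491]
cmd [0.5295 0.2845 0.1373] 85.21 -> shift cm [-1.000e-02  5.000e-02  1.323e+01] turn 0.01
(np.float64(0.528312488193846), np.float64(0.28656527836572315), np.float64(1.4835450763202744), np.float64(0.9574301242828369))
```

View pics/u_wrist.png

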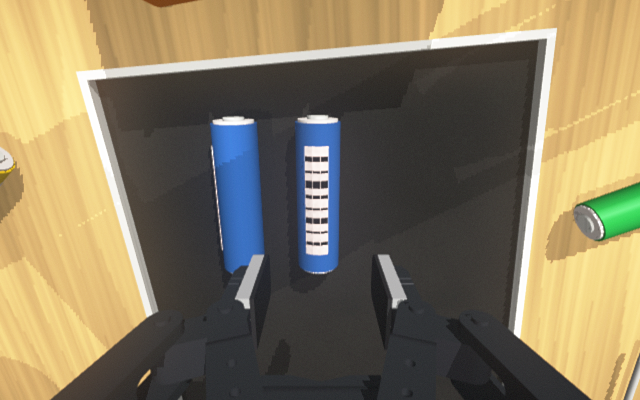

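Call:
{"method": "step_arm", "body": {
  "series": "0 0 2 0 0.1;0 0 4.5 0 0.1;0.1 0 7 0 0.1;0.1 0 9.3 0 0.1;0.1 0 11 0 0.1;0.1 0 12.2 0 0.1;0.1 0 12.8 0 0.1;0.1 0 13.1 0 0.1;0.1 0 13.2 0 0.1;0.1 0 13.2 0 0.1"
}}

```text
time_s: 62.55
position: [0.5303, 0.2858, 0.0063]
ee_rot: [0.736, 0.677, 0.001, 0.0]
wrist_force: [0.2, 0.4, -1.0]
opening: 0.047
```

Call:
{"method": "step_arm", "body": {
  "series": "0 0 0 0 0;0 0 0 0 -0.05;0 0 0 0 -0.1;0 0 0 0 -0.2;0 0 0 0 -0.3;0 0 0 0 -0.5;0 0 0 0 -1;0 0 0 0 -1;0 0 0 0 -1;0 0 0 0 -1"
}}

```text
time_s: 63.38
position: [0.53, 0.2857, 0.0062]
ee_rot: [0.736, 0.677, 0.0, 0.0]
wrist_force: [-2.3, -0.5, 5.7]
opening: 0.0323
```

```bash
python3 - <<'E'
from h import *
setcmd(*avg(2)); p=sad(json.load(open("dock.json")),2,.13); plan(p,176.44); plan(p,-3.56); print(manip.observe()["wrist_force"])
E
```

```text
avg [0.5301 0.2857 0.0062] std [0. 0. 0.] yaw 85.24 t 63.4833 j [ 0.409  0.35   1.666 -0.     1.125  0.492]
cmd [0.5301 0.2857 0.0062] 85.24 -> shift cm [-45.98  11.28 -12.38] turn -91.2
cmd [0.5301 0.2857 0.0062] 85.24 -> shift cm [-45.98  11.28 -12.38] turn 88.8
[-1.52804293 -0.27429464  6.31514541]
```

Call:
{"method": "step_arm", "body": {
  "series": "0 0 -1 0 -1;0 0 -3 0 -1;0 0 -6 0 -1;-0.5 0 -9.5 7 -1;-2.5 0.5 -12 14 -1;-6 1.5 -12.5 21 -1;-10 2.5 -12.5 28 -1;-14 3.5 -12.5 35 -1;-18 4.5 -12.5 42 -1;-22 5.5 -12.5 49 -1"
}}

```text
time_s: 64.32
position: [0.5657, 0.0599, 0.1307]
ee_rot: [0.951, 0.308, -0.0, 0.0]
wrist_force: [0.8, 0.0, -2.3]
opening: 0.0322
```

```bash
python3 - <<'E'
from h import *
moved(-22,5.5,-12.5,49); p=sad(json.load(open("dock.json")),2,.13); plan(p,-3.56); st()
E
```

```text
cmd [0.5666 0.0619 0.1312] 36.24 -> shift cm [-11.37  21.9    0.12] turn 39.8
t 64.3167 pos [0.5657 0.0599 0.1307] yaw tool x [ 0.81   0.587 -0.   ] y [ 0.587 -0.81  -0.   ] f [ 0.8  0.  -2.3] op 0.0322 j [ 0.02  0.12  1.69 -0.    1.33  0.96]
```

Call:
{"method": "step_arm", "body": {
  "series": "-1.5 3 0 7 -1;-3.2 6.3 0 14 -1;-5 9.6 0 21 -1;-6.7 12.9 0 28 -1;-8.4 16.2 0 35 -1;-10.1 19.5 0 39.8 -1;-11.4 21.9 0 39.8 -1;-11.4 21.9 0 39.8 -1;-11.4 21.9 0.5 39.8 -1;-11.4 21.9 1 39.8 -1"
}}

```text
time_s: 65.15
position: [0.6034, -0.182, 0.1201]
ee_rot: [1.0, -0.031, -0.0, -0.0]
wrist_force: [-0.2, -0.1, -2.7]
opening: 0.0323
```

```bash
python3 - <<'E'
from h import *
setcmd(*avg(4)); p=sad(json.load(open("dock.json")),2,.040); plan(p,-3.56)
c=read_camera("wrist"); save("v_wrist",c)
E
```

```text
avg [ 0.6027 -0.1808  0.1189] std [0.0003 0.0002 0.0005] yaw -3.48 t 65.35 j [-0.373  0.285  1.519  0.     1.339  1.258]
cmd [ 0.6027 -0.1808  0.1189] -3.48 -> shift cm [0.17 0.1  7.89] turn 0.08
```

View pics/v_wrist.png

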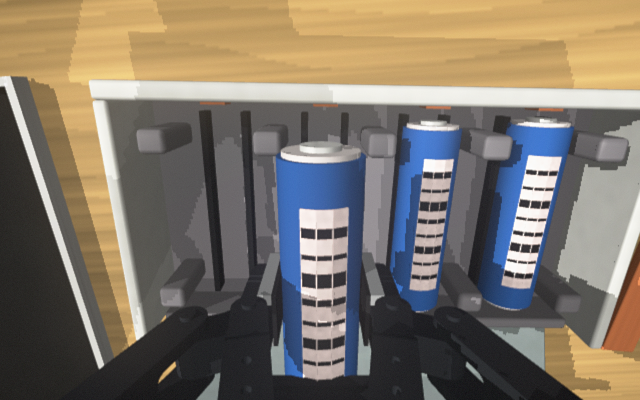

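Call:
{"method": "step_arm", "body": {
  "series": "0.1 0.1 1.5 0 -1;0.1 0.1 3 0 -1;0.1 0.1 4.5 0 -1;0.1 0.1 5.7 0 -1;0.1 0.1 6.6 0 -1;0.1 0.1 7.2 0 -1;0.1 0.1 7.6 0 -1;0.1 0.1 7.8 0 -1;0.1 0.1 7.9 0 -1;0.1 0.1 7.9 0 -1"
}}

```text
time_s: 66.23
position: [0.6048, -0.1835, 0.0418]
ee_rot: [1.0, -0.031, 0.0, 0.0]
wrist_force: [-0.1, 0.6, -3.1]
opening: 0.0322
```

Call:
{"method": "step_arm", "body": {
  "series": "0 0 0 0 -1;0 0 0 0 -1;0 0 0 0 -1;0 0 0 0 -0.15;0 0 0 0 -0.1;0 0 0 0 -0.05;0 0 0 0 0;0 0 0 0 0.05;0 0 0 0 0.1;0 0 0 0 0.1"
}}

```text
time_s: 67.07
position: [0.6046, -0.1834, 0.0414]
ee_rot: [1.0, -0.031, 0.0, 0.0]
wrist_force: [-0.5, 0.5, -0.5]
opening: 0.0472
```

Call:
{"method": "step_arm", "body": {
  "series": "0 0 0 0 0.1;0 0 -0.5 0 0.1;0 0 -2 0 0.1;0 0 -4 0 0.1;0 0 -7 0 0.1;0 0 -10.5 0 0.1;2 0 -14 0 0.1;3 0 -16 0 0.1;3 0 -17 0 0.1;3 0 -17 0 0.1"
}}

```text
time_s: 67.9
position: [0.6361, -0.1858, 0.215]
ee_rot: [1.0, -0.031, 0.003, 0.001]
wrist_force: [-0.1, 1.0, 0.4]
opening: 0.047
```

```bash
python3 chk.py w_wrist 0,1,2; python3 -c "
from h import *
t=read_camera('top'); save('w_top',t,(130,260,190,325),5); plan((.457,.290,.2),-4.5)"
```

```text
avg [ 0.6342 -0.1853  0.2111] std [0.0006 0.0002 0.001 ] yaw -3.56 t 68.0 j [-0.362  0.303  1.329 -0.     1.511  1.271]
0 [(-45.3, '-'), (-23.2, '+'), (41.0, '-')] strip ends px row,col [array([264., 458.]), array([174., 471.])]
1 [(-51.0, '-'), (-43.1, '+'), (26.2, '-'), (88.9, '+')] strip ends px row,col [array([264., 389.]), array([174., 395.])]
2 [(-56.5, '-'), (-33.4, '+'), (31.8, '-')] strip ends px row,col [array([264., 319.]), array([175., 319.])]
cmd [ 0.6342 -0.1853  0.2111] -3.56 -> shift cm [-20.64 -46.33   1.11] turn 0.94
```

View pics/w_wrist.png

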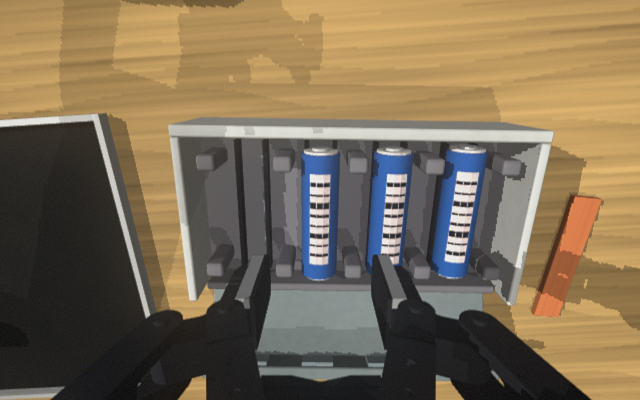

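View pics/w_top.png

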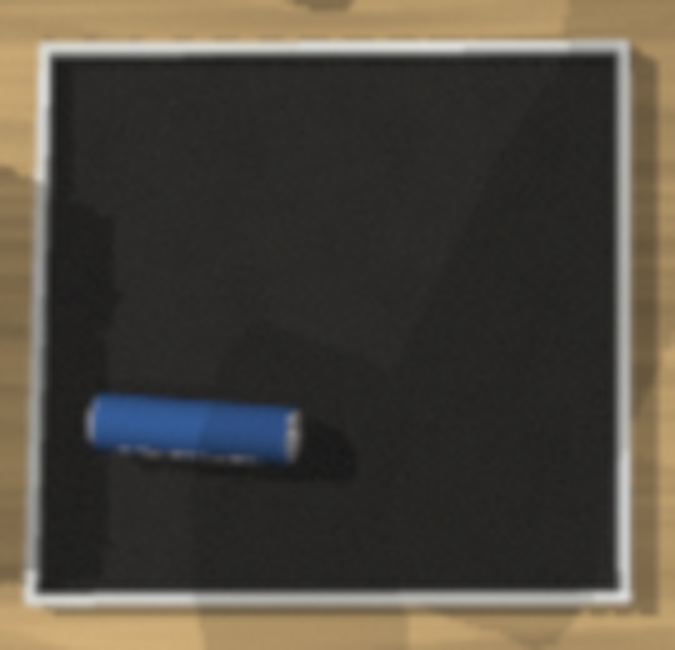

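Call:
{"method": "step_arm", "body": {
  "series": "-0.7 -2 -1 0 -0.5;-2.2 -5.5 -1 0 -1;-3.8 -9 -1 0 -1;-5.4 -12.5 -1 0 -1;-7 -16 -1 0 -1;-8.5 -19.5 -1 0 -1;-10 -23 -1 0 -1;-11.7 -26.5 -1 0 -1;-13.3 -30 -1 0 -1;-15 -33.5 -1 0 -1"
}}

```text
time_s: 68.93
position: [0.5032, 0.1595, 0.2191]
ee_rot: [1.0, -0.031, -0.002, 0.0]
wrist_force: [0.3, 0.3, -0.8]
opening: 0.0002
```

Call:
{"method": "step_arm", "body": {
  "series": "-1.6 -3.5 0 1 -1;-3.2 -7 0 1 -1;-4.8 -10.2 0 1 -1;-6.5 -12.8 0 1 -1;-8 -12.8 0 1 -1;-8 -12.8 0 1 -1;-8 -12.8 0 1 -1;-8 -12.8 0 1 -1;-8 -12.8 0 1 -1;-8 -12.8 0 1 -1"
}}

```text
time_s: 69.77
position: [0.4343, 0.2903, 0.221]
ee_rot: [0.999, -0.041, -0.0, 0.0]
wrist_force: [0.1, 0.6, 0.2]
opening: 0.0002
```

```bash
python3 - <<'E'
from h import *
setcmd(*avg(2)); c=read_camera("wrist"); save("x_wrist",c)
f=fitcell(c,.4667,.2887,1.493); print(np.round(f,4),strip(c,*f[:3]))
plan((f[0]-.0095,f[1]+.0008,.0400),np.degrees(f[2])-90)
E
```

```text
avg [0.4343 0.2904 0.2211] std [0.     0.0001 0.    ] yaw -4.65 t 69.8667 j [ 0.491 -0.075  1.716 -0.     1.501  2.143]
   [(-85, 74), (-80, 87), (-75, 101), (-70, 112), (-65, 117), (-59, 122), (-55, 126), (-50, 130), (-45, 133), (-40, 135), (-35, 137), (-29, 138), (-25, 141), (-20, 141), (-14, 142), (-10, 139), (-5, 135), (0, 131), (5, 126), (10, 122), (14, 118), (20, 112), (25, 107), (29, 100), (35, 93), (40, 85), (45, 77), (50, 66), (55, 45), (59, 26), (65, 9), (70, -1)]
[0.4659 0.2898 1.4877 0.945 ] [(48.8, '+')]
cmd [0.4343 0.2904 0.2211] -4.65 -> shift cm [ 2.2  -0.2  18.11] turn 0.11
```

View pics/x_wrist.png

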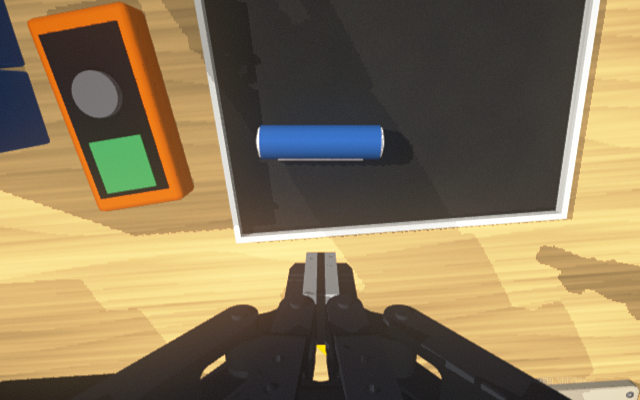

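Call:
{"method": "step_arm", "body": {
  "series": "0.5 0 2 0 -1;1.2 -0.1 5 0 -1;2.2 -0.2 8.5 0 -1;2.2 -0.2 12 0 -1;2.2 -0.2 15 0 -1;2.2 -0.2 16.8 0 -1;2.2 -0.2 17.6 0 -1;2.2 -0.2 18 0 -1;2.2 -0.2 18 0 -1;2.2 -0.2 18 0 -1"
}}

```text
time_s: 70.75
position: [0.4569, 0.2919, 0.0429]
ee_rot: [0.999, -0.04, 0.001, -0.001]
wrist_force: [-0.2, -0.6, -1.0]
opening: -0.0001
```

Call:
{"method": "step_arm", "body": {
  "series": "0 0 0 0 -1;0 0 0 0 -1;0 0 0.1 0 -1;0 0 0.15 0 -1;0 0 0.2 0 -1;0 0 0.2 0 -1;0 0 0.2 0 -1;0 0 0.2 0 -1;0 0 0.2 0 -1;0 0 0.2 0 -1"
}}

```text
time_s: 71.58
position: [0.4558, 0.2914, 0.0393]
ee_rot: [0.999, -0.04, -0.0, 0.0]
wrist_force: [-0.4, 0.0, 0.3]
opening: -0.0002
```

Call:
{"method": "step_arm", "body": {
  "series": "0 0 0.1 0 -1;0 0 0.18 0 -1;0 0 0.18 0 -1;0 0 0.18 0 -1;0 0 0.18 0 -1;0 0 0.18 0 -1;0 0 0.18 0 -1;0 0 0.18 0 -1;0 0 0.18 0 -1;0 0 0.18 0 -1"
}}

```text
time_s: 72.42
position: [0.456, 0.2915, 0.0378]
ee_rot: [0.999, -0.04, 0.0, -0.0]
wrist_force: [-0.9, -1.2, 5.8]
opening: -0.0001
```

Call:
{"method": "step_arm", "body": {
  "series": "0.3 0 0 0 -1;1 0 0 0 -1;1.7 0 0 0 -1;2.4 0 0 0 -1;3.1 0 0 0 -1;3.7 0 0 0 -1;4.1 0 0 0 -1;4.2 0 0 0 -1;4.2 0 0 0 -1;4.2 0 0 0 -1"
}}

```text
time_s: 73.25
position: [0.4975, 0.2881, 0.0374]
ee_rot: [0.999, -0.04, -0.0, 0.0]
wrist_force: [1.2, -1.2, 3.2]
opening: 0.0001
```

Call:
{"method": "step_arm", "body": {
  "series": "0 0 -0.4 0 -1;0 0 -0.8 0 -1;-0.8 0 -0.8 0 -1;-1.8 0 -0.8 0 -1;-1.8 0 -0.5 0 -1;-1.8 0 -0.2 0 -1;-1.8 0 0.05 0 -1;-1.8 0 0.05 0 -1;-1.8 0 0.05 0 -1;-1.8 0 0.05 0 -1"
}}

```text
time_s: 74.08
position: [0.4808, 0.2894, 0.0379]
ee_rot: [0.999, -0.04, 0.001, -0.0]
wrist_force: [-1.4, -2.4, 7.0]
opening: -0.0002
```

Call:
{"method": "step_arm", "body": {
  "series": "0.3 0 0 0 -1;0.8 0 0 0 -1;1.2 0 0 0 -1;1.5 0 0 0 -1;1.5 0 0 0 -1;1.5 0 0 0 -1;1.5 0 -0.5 0 -1;1.5 0 -2 0 -1;1 0 -5 0 -1;0 0 -9 0 -0.5"
}}

```text
time_s: 74.92
position: [0.4776, 0.288, 0.1242]
ee_rot: [0.999, -0.04, -0.003, 0.002]
wrist_force: [1.2, 0.9, 0.2]
opening: 0.011
```

Call:
{"method": "step_arm", "body": {
  "series": "-1 0 -3 0 0;-2 0 -6 0 0.2;-4 0 -8 0 0.4;-6 0 -9 0 0.4;-6 0 -9 0 0.4;-6 0 -9 0 0.4;-6 0 -9 0 0.4;-6 0 -9 0 0.4;-6 0 -9 0 0.4;-6 0 -9 0 0.4"
}}

```text
time_s: 75.75
position: [0.4199, 0.2938, 0.216]
ee_rot: [0.999, -0.04, -0.001, 0.001]
wrist_force: [0.7, 0.3, 0.4]
opening: 0.0597
```

```bash
python3 look.py C .494 .288 1.487 y_wrist
```

```text
avg [0.42   0.294  0.2162] std [0.     0.     0.0001] yaw -4.59 t 75.85 j [ 0.511 -0.099  1.747 -0.     1.494  2.162]
C [0.4948 0.2858 1.4847 0.9313] [(-72.5, '-'), (-25.5, '+'), (41.5, '-'), (57.7, '+')]
cmd [0.42   0.294  0.2162] -4.59 -> shift cm [ 7.52  0.22 21.12] turn -89.66
```

View pics/y_wrist.png

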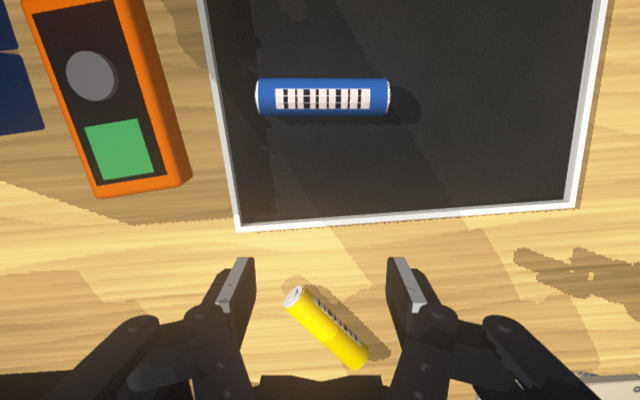

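Call:
{"method": "step_arm", "body": {
  "series": "1 0 0 -7 0.3;3 0 0 -14 0.3;5 0 0 -21 0.3;7 0.1 0 -28 0.3;7.6 0.2 0 -35 0.3;7.6 0.2 2 -42 0.3;7.6 0.2 4 -49 0.3;7.6 0.2 6 -56 0.3;7.6 0.2 8 -63 0.3;7.6 0.2 8 -70 0.3"
}}

```text
time_s: 76.73
position: [0.4929, 0.2848, 0.1316]
ee_rot: [0.84, 0.543, -0.004, -0.001]
wrist_force: [-0.8, -0.8, -0.9]
opening: 0.0555
```

Call:
{"method": "step_arm", "body": {
  "series": "0 0 0 -7 0.3;0 0 0 -14 0.3;0 0 0 -19.7 0.3;0 0 0 -19.7 0.3;0 0 0 -19.7 0.3;0 0 0 -19.7 0.3;0 0 0 -19.7 0.3;0 0 0 -19.7 0.3;0 0 0 -19.7 0.3;0 0 0 -19.7 0.3"
}}

```text
time_s: 77.57
position: [0.4955, 0.2862, 0.137]
ee_rot: [0.737, 0.676, 0.0, 0.0]
wrist_force: [-0.3, -0.4, -0.1]
opening: 0.0557
```

```bash
python3 - <<'E'
from h import *
setcmd(*avg(2))
c=read_camera("wrist"); f=fitcell(c,.4948,.2858,1.4847); print(np.round(f,4),strip(c,*f[:3],verbose=False)); plan((f[0]+.0015,f[1],.005),np.degrees(f[2]))
E
```

```text
avg [0.4955 0.2862 0.137 ] std [0. 0. 0.] yaw 85.11 t 77.6667 j [ 0.434  0.119  1.675 -0.     1.347  0.519]
[0.4942 0.2901 1.4872 0.962 ] [(-27.7, '+'), (37.3, '-'), (58.6, '+')]
cmd [0.4955 0.2862 0.137 ] 85.11 -> shift cm [ 3.90e-01 -1.00e-02  1.32e+01] turn -0.1
```

Call:
{"method": "step_arm", "body": {
  "series": "0.2 0 2 0 0.3;0.2 0 4.5 0 0.3;0.2 0 7 0 0.3;0.2 0 9.3 0 0.3;0.2 0 11 0 0.3;0.2 0 12.2 0 0.3;0.2 0 12.8 0 0.3;0.2 0 13.1 0 0.3;0.2 0 13.2 0 0.3;0.2 0 13.2 0 0.3"
}}

```text
time_s: 78.55
position: [0.4965, 0.2886, 0.006]
ee_rot: [0.736, 0.676, 0.001, 0.0]
wrist_force: [-0.3, 0.8, -0.6]
opening: 0.0553
```

Call:
{"method": "step_arm", "body": {
  "series": "0 0 0 0 0.1;0 0 0 0 0;0 0 0 0 -0.1;0 0 0 0 -0.2;0 0 0 0 -0.3;0 0 0 0 -0.5;0 0 0 0 -1;0 0 0 0 -1;0 0 0 0 -1;0 0 0 0 -1"
}}

```text
time_s: 79.38
position: [0.4961, 0.2884, 0.0059]
ee_rot: [0.736, 0.676, 0.0, 0.0]
wrist_force: [-1.9, -0.4, 5.6]
opening: 0.0324
```

```bash
python3 - <<'E'
from h import *
setcmd(*avg(2)); p=sad(json.load(open("dock.json")),3,.13); plan(p,-3.56); print(manip.observe()["wrist_force"])
E
```

```text
avg [0.4961 0.2884 0.0059] std [0. 0. 0.] yaw 85.14 t 79.4833 j [0.437 0.284 1.749 0.    1.108 0.522]
cmd [0.4961 0.2884 0.0059] 85.14 -> shift cm [-39.55  14.62 -12.41] turn 88.7
[-1.35420464 -1.1702345   6.92064658]
```

Call:
{"method": "step_arm", "body": {
  "series": "0 0 -1 0 -1;0 0 -3 0 -1;0 0 -6 0 -1;-0.5 0.2 -9.5 7 -1;-2.5 1 -12 14 -1;-6 2.2 -12.5 21 -1;-9.7 3.6 -12.5 28 -1;-13.4 5 -12.5 35 -1;-17.2 6.4 -12.5 42 -1;-21 7.8 -12.5 49 -1"
}}

```text
time_s: 80.32
position: [0.5553, 0.0706, 0.1303]
ee_rot: [0.952, 0.308, -0.0, -0.0]
wrist_force: [0.9, 0.5, -3.1]
opening: 0.0323
```

```bash
python3 - <<'E'
from h import *
moved(-21,7.8,-12.5,49); p=sad(json.load(open("dock.json")),3,.13); plan(p,-3.56); st()
E
```

```text
cmd [0.556  0.0726 0.1309] 36.14 -> shift cm [-7.02 18.48  0.09] turn 39.7
t 80.3167 pos [0.5553 0.0706 0.1303] yaw tool x [ 0.811  0.585 -0.   ] y [ 0.585 -0.811 -0.   ] f [ 0.9  0.5 -3.1] op 0.0323 j [ 0.03  0.09  1.72 -0.    1.33  0.98]
```

Call:
{"method": "step_arm", "body": {
  "series": "-1.2 3 0 7 -1;-2.5 6.5 0 14 -1;-3.8 10 0 21 -1;-5 13.5 0 28 -1;-6.3 16.5 0 35 -1;-7 18.5 0 39.7 -1;-7 18.5 0 39.7 -1;-7 18.5 0 39.7 -1;-7 18.5 0.5 39.7 -1;-7 18.5 1 39.7 -1"
}}

```text
time_s: 81.15
position: [0.608, -0.1172, 0.1198]
ee_rot: [1.0, -0.03, 0.0, -0.0]
wrist_force: [0.3, 0.2, -3.5]
opening: 0.0327
```

```bash
python3 - <<'E'
from h import *
setcmd(*avg(4)); p=sad(json.load(open("dock.json")),3,.040); plan(p,-3.56)
c=read_camera("wrist"); save("z_wrist",c)
E
```

```text
avg [ 0.6072 -0.117   0.1187] std [0.0002 0.0002 0.0005] yaw -3.45 t 81.35 j [-0.273  0.258  1.552  0.     1.333  1.358]
cmd [ 0.6072 -0.117   0.1187] -3.45 -> shift cm [0.11 0.1  7.87] turn 0.11
```

View pics/z_wrist.png

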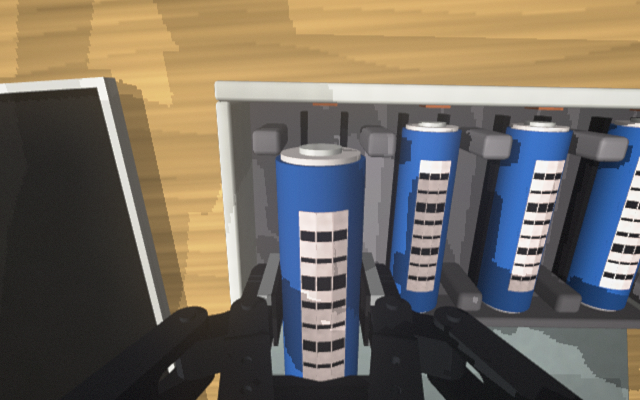

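Call:
{"method": "step_arm", "body": {
  "series": "0.1 0.1 1.5 0 -1;0.1 0.1 3 0 -1;0.1 0.1 4.5 0 -1;0.1 0.1 5.7 0 -1;0.1 0.1 6.6 0 -1;0.1 0.1 7.2 0 -1;0.1 0.1 7.6 0 -1;0.1 0.1 7.8 0 -1;0.1 0.1 7.9 0 -1;0.1 0.1 7.9 0 -1"
}}

```text
time_s: 82.23
position: [0.6094, -0.1195, 0.0415]
ee_rot: [1.0, -0.031, 0.0, 0.0]
wrist_force: [-0.2, -0.3, -3.1]
opening: 0.0327
```

Call:
{"method": "step_arm", "body": {
  "series": "0 0 0 0 -1;0 0 0 0 -1;0 0 0 0 -1;0 0 0 0 -0.15;0 0 0 0 -0.1;0 0 0 0 -0.05;0 0 0 0 0;0 0 0 0 0.05;0 0 0 0 0.1;0 0 0 0 0.1"
}}

```text
time_s: 83.07
position: [0.6091, -0.1194, 0.0411]
ee_rot: [1.0, -0.031, 0.0, 0.0]
wrist_force: [0.4, -0.4, -0.8]
opening: 0.0472
```

Call:
{"method": "step_arm", "body": {
  "series": "0 0 0 0 0.1;0 0 -0.5 0 0.1;0 0 -2 0 0.1;0 0 -4 0 0.1;0 0 -7 0 0.1;0 0 -10.5 0 0.1;2 0 -14 0 0.1;3 2 -16 0 0.1;3 5 -18 0 0.1;3 7 -18 0 0.1"
}}

```text
time_s: 83.9
position: [0.6373, -0.1935, 0.2279]
ee_rot: [1.0, -0.031, 0.004, 0.002]
wrist_force: [0.4, -0.4, 1.2]
opening: 0.0472
```

```bash
python3 chk.py za_wrist 0,1,2,3; python3 -c "
from h import *
plan((.395,-.203,.16),87.0)"
```

```text
avg [ 0.6354 -0.1958  0.2243] std [0.0004 0.0011 0.001 ] yaw -3.72 t 84.0 j [-3.740e-01  3.030e-01  1.305e+00 -1.000e-03  1.530e+00  1.262e+00]
0 [(-47.5, '-'), (-23.1, '+'), (41.0, '-'), (98.9, '+')] strip ends px row,col [array([260., 443.]), array([173., 453.])]
1 [(-51.5, '-'), (-42.9, '+'), (26.2, '-')] strip ends px row,col [array([260., 376.]), array([174., 380.])]
2 [(-59.4, '-'), (-32.9, '+'), (31.7, '-')] strip ends px row,col [array([260., 309.]), array([174., 308.])]
3 [(-74.3, '-'), (-32.1, '+'), (30.3, '-')] strip ends px row,col [array([261., 243.]), array([174., 235.])]
cmd [ 0.6354 -0.1958  0.2243] -3.72 -> shift cm [-23.94   2.27   6.43] turn -90.72
```

View pics/za_wrist.png

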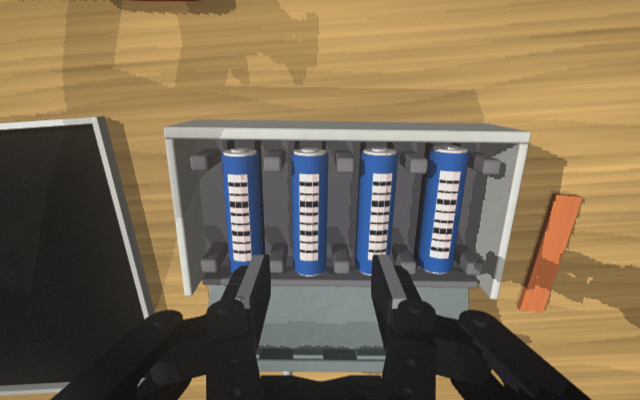

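Call:
{"method": "step_arm", "body": {
  "series": "-1 0 -1 -7 0.1;-3.5 0.3 -1 -14 0;-7 0.6 -1 -21 -0.1;-11 1 -1 -28 -0.2;-15 1.4 -1 -35 -0.2;-19 1.8 0 -42 -0.2;-22 2.1 1 -49 -0.2;-23.9 2.3 2 -56 -0.2;-23.9 2.3 3 -63 -0.2;-23.9 2.3 4 -70 -0.2"
}}

```text
time_s: 84.88
position: [0.3935, -0.1982, 0.1802]
ee_rot: [0.835, 0.55, 0.0, -0.0]
wrist_force: [0.5, 0.4, 0.3]
opening: 0.0343
```

Call:
{"method": "step_arm", "body": {
  "series": "0 0 0 -7 -0.2;0 0 0 -14 -0.2;0 0 0 -20.2 -0.2;0 0 0 -20.2 -0.2;0 0 0 -20.2 -0.2;0 0 0 -20.2 -0.2;0 0 0 -20.2 -0.2;0 0 0 -20.2 -0.2;0 0 0 -20.2 -0.2;0 0 0 -20.2 -0.2"
}}

```text
time_s: 85.72
position: [0.3947, -0.1992, 0.181]
ee_rot: [0.728, 0.686, 0.0, -0.0]
wrist_force: [-0.0, 0.1, -0.0]
opening: 0.0344
```

```bash
python3 - <<'E'
from h import *
setcmd(*avg(2)); p=dpt(json.load(open("dock.json")),(-.1212,0.005,.061)); print(p); plan(p,86.44)
c=read_camera("wrist"); save("zb_wrist",c)
for d in nets.mark_of("door_bar","wrist"): print(np.round(d["centre"],1),round(d["confidence"],2),unproj(c,*d["centre"],.082).round(4))
E
```

```text
avg [ 0.3947 -0.1993  0.181 ] std [0. 0. 0.] yaw 86.61 t 85.8167 j [-0.584 -0.283  1.972  0.     1.452 -0.524]
[ 0.39584518 -0.19597589  0.061     ]
cmd [ 0.3947 -0.1993  0.181 ] 86.61 -> shift cm [ 0.33  0.1  12.  ] turn 0.17
[203.4 321.7] 0.84 [ 0.3964 -0.1997  0.082 ]
```

View pics/zb_wrist.png

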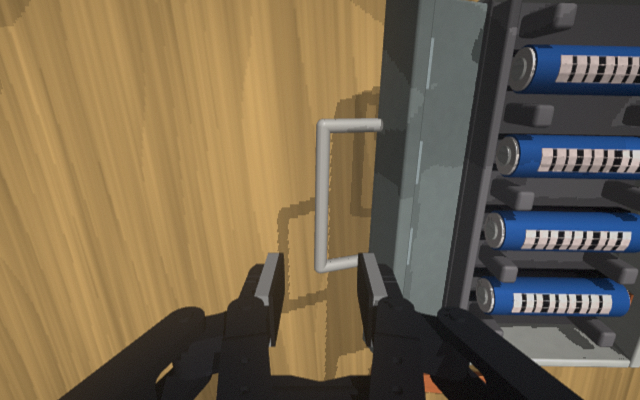

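Bar is centred between the fingers; descend and narrow the cage.

Call:
{"method": "step_arm", "body": {
  "series": "0 0.1 2 0 -0.2;0 0.1 4 0 -0.2;0 0.1 6 0 -0.2;0 0.1 8 0 -0.2;0 0.1 9.8 0 -0.2;0 0.1 11 0 -0.2;0 0.1 11.7 0 -0.2;0 0.1 12 0 -0.3;0 0.1 12 0 -0.45;0 0.1 12 0 -0.55"
}}

```text
time_s: 86.75
position: [0.3961, -0.1996, 0.0617]
ee_rot: [0.728, 0.686, 0.0, 0.0]
wrist_force: [0.1, 0.0, 0.4]
opening: 0.0194
```

Call:
{"method": "step_arm", "body": {
  "series": "0 0 0 0 -0.55;0 0 0 0 -0.55;0 0 0 0 -0.55;0 0 0 0 -0.55;0 0 0 0 -0.55;0 0 0 0 -0.55;0 0 0 0 -0.55;0 0 0 0 -0.55;0 0 0 0 -0.55;0 0 0 0 -0.55"
}}

```text
time_s: 87.58
position: [0.3956, -0.1993, 0.061]
ee_rot: [0.728, 0.686, -0.0, -0.0]
wrist_force: [-0.6, 0.3, -0.2]
opening: 0.0191
```

Call:
{"method": "step_arm", "body": {
  "series": "0 0.7 -0.6 0 -0.55;0 1.2 -1.3 0 -0.55;0 1.6 -2 0 -0.55;0 2.1 -2.7 0 -0.55;0 2.5 -3.3 0 -0.55;0 3 -3.9 0 -0.55;0 3.6 -4.5 0 -0.55;0 4.2 -5 0 -0.55;0 4.8 -5.5 0 -0.55;0 5.4 -6 0 -0.55"
}}

```text
time_s: 88.42
position: [0.4478, -0.2027, 0.1217]
ee_rot: [0.728, 0.686, -0.002, -0.002]
wrist_force: [-9.8, 0.1, 6.1]
opening: 0.0193
```

Call:
{"method": "step_arm", "body": {
  "series": "0 0.6 -0.4 0 -0.55;0 1.2 -0.7 0 -0.55;0 2.3 -1.2 0 -0.55;0 3.5 -1.7 0 -0.55;0 4.7 -2 0 -0.55;0 5.5 -2.1 0 -0.55;0 6.1 -2.2 0 -0.55;0 6.6 -2.2 0 -0.55;0 7 -2.3 0 -0.55;0 7.3 -2.3 0 -0.55"
}}

```text
time_s: 89.25
position: [0.5213, -0.2066, 0.1434]
ee_rot: [0.728, 0.686, -0.001, -0.001]
wrist_force: [-22.6, 1.0, 12.0]
opening: 0.019
```

```bash
python3 - <<'E'
from h import *
setcmd(*avg(2)); print(manip.observe()["wrist_force"]); c=read_camera("wrist"); save("zc_wrist",c); s=read_camera("side"); save("zc_side",s,(180,320,270,430),4)
E
```

```text
avg [ 0.521  -0.2065  0.1433] std [0. 0. 0.] yaw 86.63 t 89.35 j [-4.680e-01  8.600e-02  1.698e+00 -1.000e-03  1.361e+00 -4.090e-01]
[-9.02299098 -0.40641242  4.12264083]
```

View pics/zc_wrist.png

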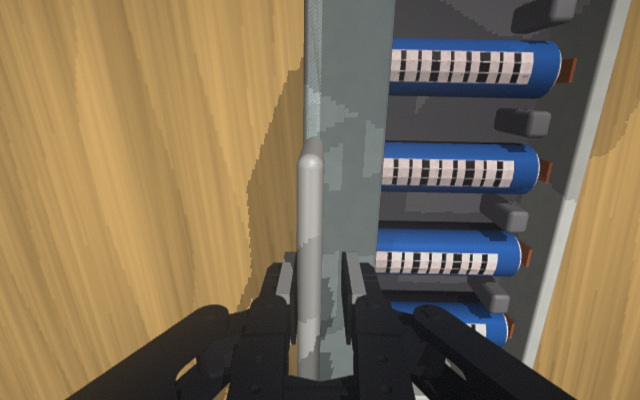

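View pics/zc_side.png

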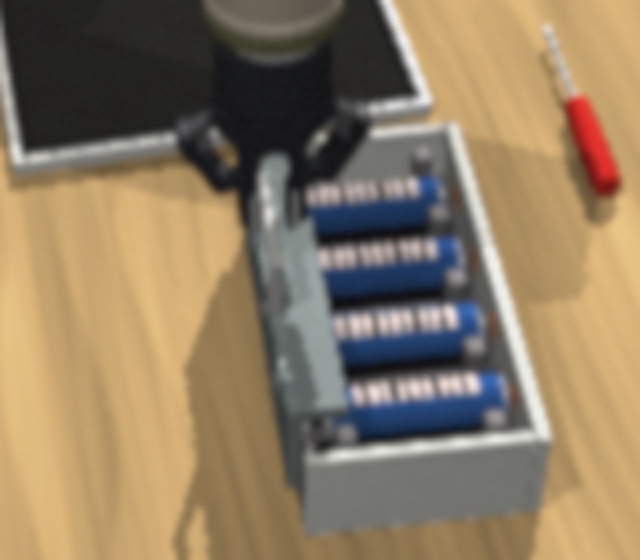

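Call:
{"method": "step_arm", "body": {
  "series": "0 0.1 0 0 -0.55;0 0.2 0 0 -0.55;0 0.3 0 0 -0.55;0 0.4 0 0 -0.55;0 0.4 0 0 -0.55;0 0.4 0 0 -0.55;0 0.4 0 0 -0.55;0 0.4 0 0 -0.55;0 0.4 0 0 -0.55;0 0.4 0 0 -0.55"
}}

```text
time_s: 90.28
position: [0.5213, -0.2066, 0.1431]
ee_rot: [0.728, 0.686, -0.003, -0.005]
wrist_force: [-28.5, 2.2, 16.1]
opening: 0.0192
```

Call:
{"method": "step_arm", "body": {
  "series": "0 -0.4 0 0 -0.55;0 -0.7 0 0 -0.4;0 -0.8 0 0 -0.2;0 -0.8 0 0 -0.2;0 -0.8 -1 0 -0.2;0 -0.8 -3 0 -0.2;0 -0.8 -6 0 -0.2;0 -0.8 -10 0 -0.2;0 -2 -14 0 -0.2;0 -4 -18 0 -0.2"
}}

```text
time_s: 91.12
position: [0.4885, -0.2044, 0.324]
ee_rot: [0.727, 0.686, 0.0, 0.001]
wrist_force: [1.7, -0.9, 0.8]
opening: 0.0342
```

Call:
{"method": "step_arm", "body": {
  "series": "0 -1 -2 0 -0.2;0 -2 -3 0 -0.2;0 -2 -3 0 -0.2;0 -2 -3 0 -0.2;0 -2 -3 0 -0.2;0 -2 -3 0 -0.2;0 -2 -3 0 -0.2;0 -2 -3 0 -0.2;0 -2 -3 0 -0.2;0 -2 -3 0 -0.2"
}}

```text
time_s: 91.95
position: [0.468, -0.2035, 0.3507]
ee_rot: [0.728, 0.686, -0.0, -0.0]
wrist_force: [0.6, -0.7, 0.1]
opening: 0.0343
```

```bash
python3 - <<'E'
from h import *
setcmd(*avg(1)); pose=json.load(open("dock.json")); c=read_camera("wrist"); save("zd_wrist",c); t=read_camera("top"); save("zd_top",t)
for d in nets.mark_of("door_bar","wrist"): print(np.round(d["centre"],1),round(d["confidence"],2),unproj(c,*d["centre"],.165).round(4))
print(dpt(pose,(0,0,.165)))
for k in range(4):
    p=sad(pose,k); q=dpt(pose,(.105,-.096+.064*k,0)); print(k,strip(c,*p[:2],pose[2],z=.055,verbose=False))
E
```

```text
avg [ 0.468  -0.2035  0.3509] std [0. 0. 0.] yaw 86.64 t 92.0 j [-0.511 -0.13   1.534  0.     1.739 -0.452]
[175.8 365.2] 0.59 [ 0.5129 -0.2068  0.165 ]
[178.9 420.8] 0.56 [ 0.5679 -0.2133  0.165 ]
[ 0.5165 -0.2085  0.165 ]
0 [(-47.2, '-'), (-29.7, '+'), (38.0, '-'), (92.7, '+')]
1 [(23.1, '-'), (83.4, '+')]
2 [(29.5, '-'), (76.8, '+')]
3 [(28.9, '-'), (69.9, '+')]
```

View pics/zd_wrist.png

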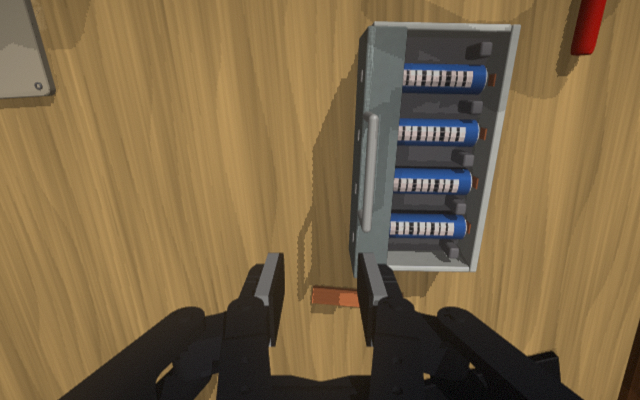

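View pics/zd_top.png

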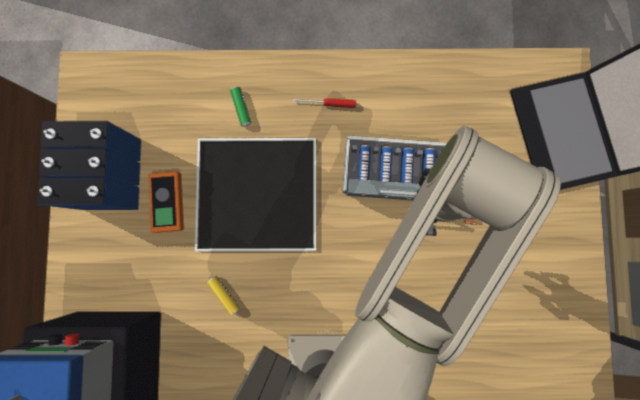

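```bash
python3 -c "
from h import *
c=read_camera('wrist'); print(unproj(c,172,369.5,.165)); print(job.close_job())"
```

```text
[ 0.51734851 -0.20337734  0.165     ]
the job is handed in; nothing more can be done
None
```

The job is handed in. All four cells are in their own saddles with the strips up, and the dock door is shut. It finished at about 92 s of the 210 s allowed; no verdict was reported.

**On the mat:** I rolled all four strips up by fingertip strokes and measured them at about 4–12° off vertical. They lay still like that for at least 8 s, so step 1 should have counted.

**Knocked cell:** Later, the cell at far left (larger x and y) on the mat was knocked into its neighbour and both rolled over. I rolled each one up again, to about 8° off, just before lifting it.

**Last look at all four before shutting:** The strips were about 9°, 8°, 1° and 1° off vertical, against a limit of 23°. The strip ends lay where properly seated cells should show them in the picture. After shutting, all four still lay in place with strips up, although the door lip covers their front ends in that view.

**Door:** I pulled it down to its stop. To shut it I pushed until it stopped moving, with about 28 N at the wrist. The bar then measured within 1 mm of above the hinge by hand-picked pixels. The network's mark was 3.6 mm short, about 0.03 rad, which is still inside the 0.06 rad limit.

**Other things:** The arm never went near the multimeter or the busbar, and neither looked moved in the pictures. The gripper ended clear of everything.

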